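Lay out the boring kit on the setup mat

ROBOT

A 6-joint arm with a two-finger parallel gripper is mounted at the origin on the work surface. World frame = base frame: x ahead of the robot, y to its left, z up, the work surface at z = 0. Lengths are in m, angles in rad, forces in N, time in s.
With the tool pointing down it reaches from about 0.4 to 0.825 m from the base axis. Payload 7 kg.
Tool frame: the origin (TCP) lies between the finger pads; the fingertips stand 14 mm ahead of it and the grasp point (between the pads) lies 5 mm behind it; x points along the fingers, y is the direction in which the jaws open and shut, and the axes are right-handed (so a half turn about x gives the same grasp; the last joint's range is limited). The gripper opens to 88 mm and grips with 3 to 60 N. Pads are 19 mm wide; open, the fingers measure 130 mm over their backs; the gripper's body (78 mm by 193 mm) begins 47 mm behind the grasp point.
Start: joints at [1.61, 0.359, 0.012, 0, -1.224, -0.288], TCP at [0.166, 0.654, 0.241] pointing down, gripper open.
Joint ranges: [-3.07, 3.07], [-1.43, 2.12], [-1.02, 1.25], [-3.03, 1.67], [-3.05, -0], [-3.03, 3.03]. Speed limits (rad/s): [2.39, 2.39, 3.01, 3.14, 3.14, 3.14].

INTERFACE

Orientations are given as a rotation vector (axis times angle).
In Python, from workcell import sense, read_camera, close_job, search_frame, pinpoint gives the robot as it stands.
- The arm moves only by the tool send_rows, never from a script. Its argument "moves" is a list of rows, each an object with "delta_pos": the shift along the tool's x, y, z in mm, a list of three; "rotation": the turn, a rotation vector about the tool's x, y, z in rad, a list of three; "grip": the gripper's target within -1 to 1 (shut at 1, half-way at 0, fully open at -1). A call has 1 to 8 rows; each row is the pose to reach, as a shift and turn from the pose measured when the call began, along the tool's axes at that moment; what a row does not reach only later rows make up. A row lasts 1/8 s, in which the tool goes at most 62.5 mm and 10.7 degrees, less where a joint would pass 70% of its speed; a pose out of reach is approached as far as the arm can. A call with a gripper value outside its range is refused whole. The fingers move at their own pace and stop on an object; "grip_force" is the grip in N (left out, the last holds). Time passes only in rows, so rows that repeat a pose let the fingers close. It gives the time, the measured TCP pose, the force and the opening at its end, in the units of the state.
- sense(): the state, without advancing time (a new reading comes with each control period).
- read_camera(name): name is "scene" or "top"; returns a dict with "image" (480x640x3 uint8, red, green, blue), "fovy" (degrees; the focal length in pixels is half the picture's height over the tangent of half this angle, whatever the lens; pixels are square), "cx", "cy" (the principal point, pixels), "k1" (the pictures are not rectified: a ray, as slopes to the right and down, at radius r is drawn at 1 + k1 r^2 times it, then the intrinsics apply), "position" and "orientation" of the camera in the world. Camera axes: x right, y down, z forward; pixel columns grow to the right and rows downward; lengths in m; the calibration is good to about 2 mm. A picture is of the moment at which its call begins. There is no depth.
- close_job(): hands the job in, once; it reports no verdict.
Trained networks look in the newest picture that a camera, given by its name, has taken for a name from the list of things; names that differ only in an ending like _2 or _b are one class to them, and where a whole thing is asked for, a point or a joint stands for the part that bears it (a point fixed in the world has none). Each returns a list of dicts, best first, with "confidence" (0 to 1); they miss things now and then, are a little off and sometimes report something else, mostly with a low value. They report only what shows in the picture. A call takes as long as a camera call. They do not tell look-alikes from the thing itself.
- search_frame(target, camera): "box" ([left, top, width, height] in pixels, round what is visible of it).
- pinpoint(target, camera): "point" ([column, row] in pixels: a listed point, or the origin of a listed thing).
The state is a dict: "time_s": time; "joint_pos": joint angles; "dq": joint speeds; "joint_torque": joint torques, N m; "tcp_pos": TCP position; "ee_rot": TCP orientation; "ft_force": force on the tool from outside, world axes, zero at the start; "moment": the same for the moment, N m; "grip_width": finger opening in m.
Only numpy, scipy, OpenCV 4.12 (cv2) and the standard library are available. Lean on these libraries where they do the work, as an engineer would, in place of code of your own. Each camera call takes 0.05 s, during which the arm holds its last target.

TASK

Lay out the kit for the next boring job on the black rubber mat: set the largest insert case centred on the rectangular steel plate and lying the same way as the plate, with the smallest insert case centred on top of it and squared up with it; stand the boring head, shank up, centred on the round steel plate; and stand the aluminium arbor, flange down, on the bare mat midway between the two plates. Leave the middle-sized insert case where it is.

Things in the scene. Friction and masses are not known exactly. Their poses are not given: they have to be found in the camera images.
- case_large_mid (a point): Centre (half-way up) of the largest of three closed clear plastic cases of carbide inserts (grey inside, 5 x 3 small gold inserts): a loose block 70 (its x) x 50 (its y) x 30 mm high (its z), about 0.16 kg. Starts flat on the shelf, any of five places.
- case_middle_mid (a point): Centre (half-way up) of the middle-sized case (4 x 2 inserts), of the same make: 57 (x) x 41 (y) x 24 mm high. Loose; not part of the kit, it stays where it starts.
- case_small_mid (a point): Centre (half-way up) of the smallest case (2 x 2 inserts), of the same make: 44 (x) x 33 (y) x 20 mm high, loose, about 0.06 kg. Starts flat on the shelf.
- boring_head_mid (a point): Centre (half-way up, 35 mm above its underside) of the chrome boring head, loose, about 0.6 kg, standing shank up (z up): a round body 56 mm in diameter and 38 mm high with a dark ring round it and three dark screws in its top face, and on top of it a plain shank 20 mm in diameter that runs from 42 to 70 mm above the underside (best gripped there). Starts upright on the shelf.
- arbor_mid (a point): Centre (half-way up, 33 mm above its underside) of the aluminium arbor, loose, about 0.16 kg, standing flange down (z up): a flange 38 mm in diameter and 8 mm thick at the foot, a stem 28 mm in diameter from 8 to 48 mm, and a nose 16 mm in diameter with a slot, up to 66 mm. Starts upright on the shelf.
- mat: Black rubber setup mat, 140 (x) x 360 (y) x 3 mm thick, fixed to the shelf. Origin at the centre of its underside, on the shelf (z = 0); its y runs along its long side. The two plates lie on its long centre line, each 120 mm from its centre, one towards +y and one towards -y, so that the mat's centre is midway between them; which plate is at which end varies.
- round_plate: Round steel plate, 72 mm in diameter, 4 mm thick, fixed on the mat. Origin at the centre of its underside (3 mm above the shelf); z up.
- rect_plate: Rectangular steel plate, 84 (x) x 64 (y) x 4 mm thick, fixed on the mat, turned a little relative to it. Origin at the centre of its underside (3 mm above the shelf); x is its long side.
Not all that is in view belongs to the job. Leave any orange or pink look-alike of the part that bears boring_head_mid alone.

How it is judged:
By the outcome, as a careful person would: the job done as asked, in the order asked, and still so for the second after the job is handed in, with the robot touching nothing.
It also fails if it takes over 120 s, if anything falls off the work surface, if the arm or the gripper's body presses on something with over 40 N, if the wrist force passes 120 N, or if a joint passes its speed limit or range.

## Working session

There is one attempt and no reset: what is moved stays moved. The work goes in short steps, Python scripts to look and compute and a tool call to move; the robot and the scene stay as the last step left them, time stands still between calls to the robot, and variables do not carry over. Pictures are saved under pics/ and viewed, and the job is handed in when it is done.

Besides the shell and the picture viewer there is one more tool, called after "Emit:" as name(argument=value, ...), one argument or row to a line, values as JSON. send_rows: Moves the arm, as the interface text tells. Its arguments: {"type":"object","properties":{"moves":{"type":"array"},"grip_force":{"type":"number"}},"required":["moves"]}

```bash
mkdir -p pics; ls
python3 - <<'E'
from workcell import *
import cv2
for n in ("scene","top"):
    c=read_camera(n); cv2.imwrite(f"pics/{n}0.png",c["image"][:,:,::-1])
    print(n,{k:v for k,v in c.items() if k!="image"})
    for t in ["case_large_mid","case_middle_mid","case_small_mid","boring_head_mid","arbor_mid","mat","round_plate","rect_plate"]:
        print(t,[(p["point"],round(p["confidence"],2)) for p in pinpoint(t,n)])
print(sense())
E
```

```text
pics
scene {'fovy': 49.04013285664981, 'cx': 323.3606775062912, 'cy': 232.5432745675446, 'k1': 0.0532387880788562, 'position': array([1.15301063, 0.51239812, 1.02922276]), 'orientation': array([-1.1658335, -2.4228591,  0.8718496])}
case_large_mid [([190.7, 174.4], 0.75)]
case_middle_mid [([444.8, 294.9], 0.68)]
case_small_mid [([241.0, 176.2], 0.8)]
boring_head_mid [([456.4, 354.1], 0.84), ([484.4, 321.8], 0.77), ([491.1, 279.3], 0.75), ([456.2, 399.6], 0.74)]
arbor_mid [([338.4, 230.0], 0.56)]
mat [([287.8, 285.4], 0.73), ([457.4, 355.2], 0.7)]
round_plate [([255.8, 252.3], 0.56)]
rect_plate [([325.1, 315.1], 0.82)]
top {'fovy': 43.65091853911373, 'cx': 316.50172739863655, 'cy': 240.56719885701446, 'k1': -0.12184325113759477, 'position': array([0.42650943, 0.03573215, 1.31598715]), 'orientation': array([-2.19725714,  2.17599095, -0.11390405])}
case_large_mid [([508.5, 246.1], 0.89)]
case_middle_mid [([171.3, 278.4], 0.75)]
case_small_mid [([460.0, 280.4], 0.76)]
boring_head_mid [([109.3, 176.5], 0.94), ([133.6, 321.3], 0.83), ([123.7, 265.8], 0.79), ([126.4, 226.1], 0.63)]
arbor_mid [([307.9, 282.7], 0.81)]
mat [([313.5, 193.2], 0.64)]
round_plate [([365.5, 198.8], 0.71)]
rect_plate [([262.2, 188.0], 0.68)]
{'time_s': 0.9, 'joint_pos': array([ 1.61005306e+00,  3.58564210e-01,  1.18793833e-02,  2.53534277e-06,
       -1.22413105e+00, -2.88087521e-01]), 'dq': array([-1.58022212e-04, -2.67399627e-04,  9.75816751e-06, -1.98707825e-03,
       -9.42107704e-05,  1.14004297e-04]), 'joint_torque': array([ 1.09645476e-03, -5.82359111e+01,  2.93294209e+01,  7.00243726e+00,
        1.23870786e-02, -1.79816908e-05]), 'tcp_pos': array([0.16625539, 0.65415937, 0.24057587]), 'ee_rot': array([-2.08904914,  0.26127754,  2.08903747]), 'ft_force': array([-0.53665118,  0.83756675, -0.27520039]), 'moment': array([-0.03187816,  0.03609522, -0.03193375]), 'grip_width': 0.0877141359870955}
```

View pics/scene0.png

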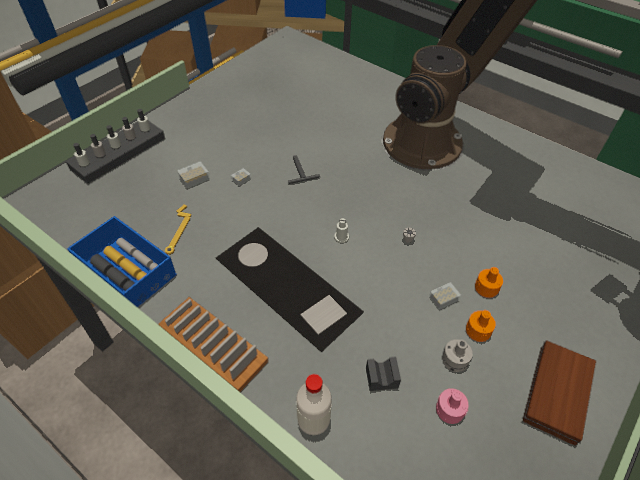

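View pics/top0.png

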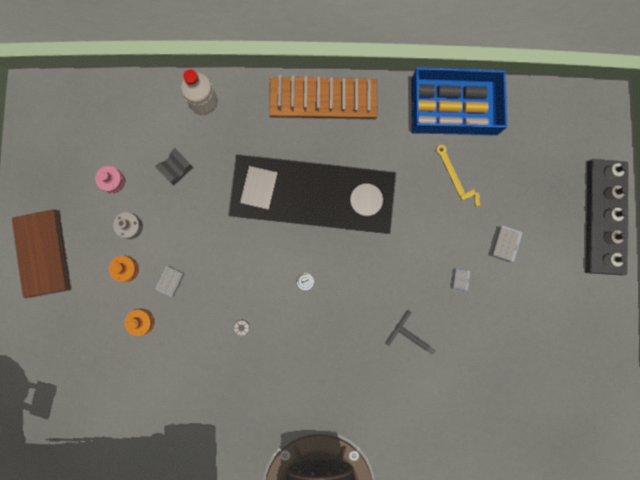

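```bash
cat > h.py <<'E'
import numpy as np,cv2
from workcell import *
from scipy.spatial.transform import Rotation as R
def K(c):
    f=240/np.tan(np.radians(c["fovy"])/2); return np.array([[f,0,c["cx"]],[0,f,c["cy"]],[0,0,1]])
def D(c): return np.array([c["k1"],0,0,0,0.])
def proj(c,P):
    Rc=R.from_rotvec(c["orientation"]).as_matrix(); p=(np.atleast_2d(P)-c["position"])@Rc
    s=p[:,:2]/p[:,2:]; r2=(s**2).sum(1,keepdims=True); s=s*(1+c["k1"]*r2)
    k=K(c); return s*k[0,0]+k[:2,2]
def unproj(c,uv,z):
    uv=np.array(uv,float).reshape(-1,1,2); s=cv2.undistortPoints(uv,K(c),D(c)).reshape(-1,2)
    d=np.c_[s,np.ones(len(s))]@R.from_rotvec(c["orientation"]).as_matrix().T
    t=(z-c["position"][2])/d[:,2]; return c["position"]+d*t[:,None]
def tri(cs,uvs):
    A=np.zeros((3,3));b=np.zeros(3)
    for c,uv in zip(cs,uvs):
        p=unproj(c,[uv],0)[0]; d=p-c["position"]; d/=np.linalg.norm(d); M=np.eye(3)-np.outer(d,d); A+=M;b+=M@c["position"]
    return np.linalg.solve(A,b)
E
python3 - <<'E'
from h import *
t=read_camera("top");s=read_camera("scene")
obj={"L":(15,(508.5,246.1),(190.7,174.4)),"M":(12,(171.3,278.4),(444.8,294.9)),"S":(10,(460,280.4),(241,176.2)),
"B":(35,(126.4,226.1),(456.4,354.1)),"A":(33,(307.9,282.7),(338.4,230)),"round":(7,(365.5,198.8),(255.8,252.3)),"rect":(7,(262.2,188),(325.1,315.1)),"mat":(3,(313.5,193.2),(287.8,285.4))}
for k,(z,a,b) in obj.items(): print(k,unproj(t,[a],z/1e3)[0].round(4),unproj(s,[b],z/1e3)[0].round(4),tri([t,s],[a,b]).round(4))
def crop(c,n,uv,r=32):
    u,v=map(int,uv); im=c["image"][max(v-r,0):v+r,max(u-r,0):u+r,::-1]; return cv2.resize(im,(260,260),interpolation=cv2.INTER_CUBIC)
rows=[np.hstack([crop(t,0,obj[k][1],24) for k in ("L","S","M")]),np.hstack([crop(s,0,obj[k][2],24) for k in ("L","S","M")])]
cv2.imwrite("pics/c1.png",cv2.resize(np.vstack(rows),(780,520)))
rows=[np.hstack([crop(t,0,obj[k][1],30) for k in ("B","A","rect")]),np.hstack([crop(s,0,obj[k][2],30) for k in ("B","A","rect")])]
cv2.imwrite("pics/c2.png",np.vstack(rows))
E
```

```text
L [ 0.5302 -0.4145  0.015 ] [ 0.538  -0.4141  0.015 ] [ 0.5322 -0.4191  0.007 ]
M [0.4522 0.3275 0.012 ] [0.4411 0.3297 0.012 ] [0.4502 0.3285 0.022 ]
S [ 0.4537 -0.3051  0.01  ] [ 0.4524 -0.3073  0.01  ] [ 0.4539 -0.3048  0.0125]
B [0.5634 0.424  0.035 ] [0.5699 0.425  0.035 ] [0.5647 0.4253 0.0273]
A [0.4459 0.0297 0.033 ] [0.4541 0.0312 0.033 ] [0.4469 0.0283 0.0241]
round [ 0.6326 -0.0959  0.007 ] [ 0.6209 -0.0954  0.007 ] [ 0.6286 -0.0918  0.0184]
rect [0.654  0.1327 0.007 ] [0.654  0.1467 0.007 ] [ 0.6524  0.1383 -0.0027]
mat [0.6443 0.0192 0.003 ] [0.6438 0.0276 0.003 ] [ 0.6431  0.022  -0.0022]
```

View pics/c1.png

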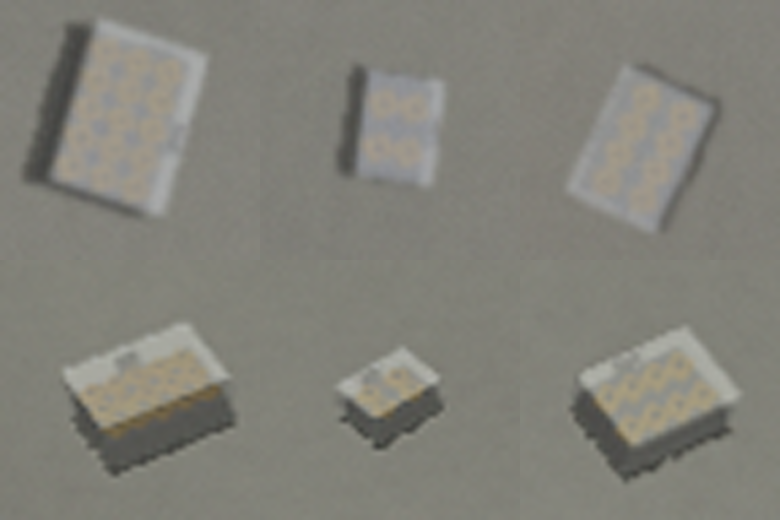

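View pics/c2.png

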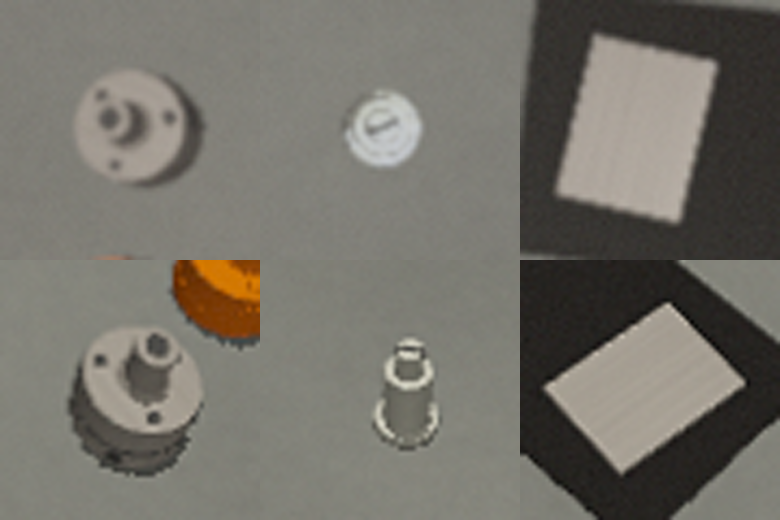

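```bash
cat > m.py <<'E'
from h import *
from scipy.optimize import least_squares
def box(L,W,z): return np.array([[L/2,W/2,z],[L/2,-W/2,z],[-L/2,-W/2,z],[-L/2,W/2,z]])
def pose(P,x,y,a): return np.c_[P[:,:2]@np.array([[np.cos(a),np.sin(a)],[-np.sin(a),np.cos(a)]])+[x,y],P[:,2]]
def fitrect(cams,quads,L,W,z):
    """quads: unordered corner px per cam. joint fit x,y,yaw"""
    m=np.mean([unproj(c,q,z)[:,:2].mean(0) for c,q in zip(cams,quads)],0)
    r=None
    for a0 in (0,.5,1.,1.5,2,2.5,-.5):
        def f(p):
            out=[]
            for c,q in zip(cams,quads):
                uv=proj(c,pose(box(L,W,z),*p)); d=np.linalg.norm(uv[:,None]-np.array(q)[None],axis=2)
                out.append((uv-np.array(q)[d.argmin(1)]).ravel())
            return np.concatenate(out)
        s=least_squares(f,[*m,a0]); 
        if r is None or s.cost<r.cost: r=s
    return r.x, np.sqrt(2*r.cost/len(r.fun))
def quadmask(m):
    cs,_=cv2.findContours(m.astype(np.uint8),cv2.RETR_EXTERNAL,cv2.CHAIN_APPROX_NONE)
    return max(cs,key=cv2.contourArea)
E
python3 - <<'E'
from m import *
t=read_camera("top");s=read_camera("scene")
def cc(pts,o,off): p=np.array(pts,float)-off; return (p+.5)/(260/48)-.5+o
Lt=cc([(97,20),(208,55),(163,215),(50,180)],(484,222),(0,0)); Ls=cc([(185,322),(231,378),(107,433),(62,373)],(166,150),(0,260))
St=cc([(367,67),(445,80),(433,187),(357,175)],(436,256),(260,0)); Ss=cc([(403,346),(440,378),(380,420),(337,386)],(217,152),(260,260))
Mt=cc([(630,65),(717,103),(657,235),(567,192)],(147,254),(520,0)); Ms=cc([(686,325),(741,397),(633,447),(577,378)],(420,270),(520,260))
# plates: bright vs black via floodfill-ish threshold
def plate(c,uv):
    g=cv2.cvtColor(c["image"],cv2.COLOR_RGB2GRAY); u,v=map(int,uv); r=34
    S=8; sub=cv2.resize(g[v-r:v+r,u-r:u+r],None,fx=S,fy=S,interpolation=cv2.INTER_LINEAR)
    n,lab=cv2.connectedComponents((sub>((int(g[v,u])+35)//2)).astype(np.uint8)); 
    k=quadmask(lab==lab[r*S,r*S]).reshape(-1,2).astype(float)
    return (k+.5)/S-.5+[u-r,v-r]
def quad(cont):
    h=cv2.convexHull(cont.astype(np.float32)); 
    for e in np.linspace(.5,8,60):
        q=cv2.approxPolyDP(h,e,True)
        if len(q)==4: break
    q=q.reshape(4,2)
    lines=[]
    for i in range(4):
        a,b=q[i],q[(i+1)%4]; d=(b-a)/np.linalg.norm(b-a); w=cont-a; al=w@d; pe=w@[-d[1],d[0]]; L=np.linalg.norm(b-a)
        k=cont[(abs(pe)<2)&(al>.15*L)&(al<.85*L)]; l=cv2.fitLine(k.astype(np.float32),2,0,.01,.01).ravel(); lines.append(np.cross([*l[2:],1],[l[2]+l[0],l[3]+l[1],1]))
    out=[]
    for i in range(4): p=np.cross(lines[i],lines[i-1]); out.append(p[:2]/p[2])
    return np.array(out)
Rt=quad(plate(t,(262,188))); Rs=quad(plate(s,(325,315)))
for n,a,b,L,W,z in (("L",Lt,Ls,.07,.05,.03),("S",St,Ss,.044,.033,.02),("M",Mt,Ms,.057,.041,.024),("rect",Rt,Rs,.084,.064,.007)):
    for cams,q in (([t],[a]),([s],[b]),([t,s],[a,b])):
        x,e=fitrect(cams,q,L,W,z); print(n,x.round(4),np.degrees(x[2]).round(2)%180,"rms",e.round(2))
for c,uv in ((t,(365,199)),(s,(253,253))):
    P=unproj(c,plate(c,uv),.007)[:,:2]; (ce,r)=cv2.minEnclosingCircle(P.astype(np.float32)*1000); 
    A=np.c_[2*P,np.ones(len(P))]; k=np.linalg.lstsq(A,(P**2).sum(1),rcond=None)[0]; print("round",k[:2].round(4),"r",np.sqrt(k[2]+k[0]**2+k[1]**2).round(4))
# mat
for c,uv in ((t,(313,193)),(s,(288,285))):
    g=cv2.cvtColor(c["image"],cv2.COLOR_RGB2GRAY); S=4; g=cv2.resize(g,None,fx=S,fy=S)
    n,lab=cv2.connectedComponents((g<75).astype(np.uint8)); k=quadmask(lab==lab[uv[1]*S,uv[0]*S]).reshape(-1,2)
    q=quad((k+.5)/S-.5); x,e=fitrect([c],[q],.36,.14,.003); print("mat",x.round(4),np.degrees(x[2]).round(2),e.round(2))
E
```

```text
L [ 0.5352 -0.4073 -0.2983] 162.91 rms 0.36
L [ 0.5346 -0.4062 -0.2781] 164.07 rms 0.27
L [ 0.5349 -0.4069  2.8498] 163.28 rms 0.38
S [ 0.4564 -0.3059 -0.1265] 172.75 rms 0.25
S [ 0.4541 -0.3056 -0.1004] 174.25 rms 0.37
S [ 0.4557 -0.3056 -0.1183] 173.22 rms 0.45
M [ 0.4462  0.3292 -0.4193] 155.98 rms 0.34
M [ 0.4439  0.33   -0.4183] 156.04 rms 0.34
M [ 0.4453  0.3296 -0.4188] 156.0 rms 0.49
rect [ 0.6557  0.1412 -0.2183] 167.49 rms 0.33
rect [ 0.6532  0.141  -0.217 ] 167.57 rms 0.05
rect [ 0.6545  0.1412 -0.2177] 167.52 rms 0.45
round [ 0.6316 -0.0976] r 0.0362
round [ 0.6296 -0.0978] r 0.0359
mat [0.6438 0.0218 1.4704] 84.25 0.61
mat [0.6415 0.0219 1.4723] 84.36 0.14
```

Run:
```python
from m import *
t=read_camera("top");s=read_camera("scene")
def cc(p,o): return (np.array(p,float)+.5)/(260/60)-.5+o
B=(96,196);Bs=(426,324);A=(277,252);As=(308,200)
for n,c,p,o,z in (("Bface t",t,(130.5,125),B,.038),("Bshank t",t,(114,120),B,.07),("Bface s",s,(143,119),Bs,.038),("Bshank s",s,(157,85),Bs,.07),
 ("A flange t",t,(122,128),A,.008),("A nose t",t,(121,127),A,.066),("A nose s",s,(150,88),As,.066),("A stemtop s",s,(149,107),As,.048)):
    print(n,unproj(c,[cc(p,o)],z)[0].round(4))
# overlay models
def circ(x,y,r,z): a=np.linspace(0,2*np.pi,80); return np.c_[x+r*np.cos(a),y+r*np.sin(a),0*a+z]
out=[]
for nm,(x,y),rings in (("B",(.5665,.4245),[(.028,0),(.028,.038),(.01,.042),(.01,.07)]),("A",(.4483,.0295),[(.019,0),(.019,.008),(.014,.048),(.008,.066)])):
    for c,dx in ((t,.001),(s,-.001)):
        S=10; uv0=proj(c,[[x,y,.03]])[0].astype(int); r=20
        im=cv2.resize(c["image"][uv0[1]-r:uv0[1]+r,uv0[0]-r:uv0[0]+r,::-1],None,fx=S,fy=S,interpolation=cv2.INTER_CUBIC)
        for (rr,z) in rings:
            q=((proj(c,circ(x+dx,y,rr,z))-(uv0-r)+.5)*S).astype(int); cv2.polylines(im,[q],True,(0,0,255),1)
        out.append(im[:, :])
cv2.imwrite("pics/ov.png",cv2.resize(np.vstack([np.hstack(out[:2]),np.hstack(out[2:])]),(600,600)))
```

```text
Bface t [0.5666 0.4247 0.038 ]
Bshank t [0.5654 0.4232 0.07  ]
Bface s [0.5627 0.4255 0.038 ]
Bshank s [0.5621 0.425  0.07  ]
A flange t [0.4496 0.0365 0.008 ]
A nose t [0.449  0.0369 0.066 ]
A nose s [0.4456 0.0349 0.066 ]
A stemtop s [0.4443 0.0342 0.048 ]
```

View pics/ov.png

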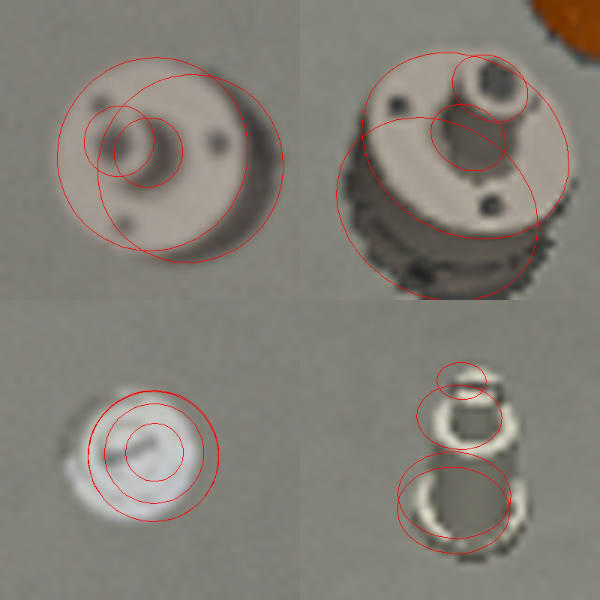

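```bash
cat > ov.py <<'E'
from m import *
def circ(x,y,r,z): a=np.linspace(0,2*np.pi,80); return np.c_[x+r*np.cos(a),y+r*np.sin(a),0*a+z]
RB=[(.028,0),(.028,.038),(.01,.042),(.01,.07)];RA=[(.019,0),(.019,.008),(.014,.048),(.008,.066)]
def rings(x,y,rs,z0=0): return [circ(x,y,r,z+z0) for r,z in rs]
def bx(L,W,H,x,y,a,z0=0): return [pose(box(L,W,z),x,y,a) for z in (z0,z0+H)]
def overlay(items,fn,r=20,disp=300,dxs=(.001,-.001)):
    t=read_camera("top");s=read_camera("scene"); out=[]
    for polys in items:
        row=[]
        for c,dx in ((t,dxs[0]),(s,dxs[1])):
            m=np.mean([p.mean(0) for p in polys],0); uv0=proj(c,m)[0].astype(int); S=disp/(2*r)
            im=cv2.resize(c["image"][uv0[1]-r:uv0[1]+r,uv0[0]-r:uv0[0]+r,::-1],(disp,disp),interpolation=cv2.INTER_CUBIC)
            for p in polys:
                q=((proj(c,p+[dx,0,0])-(uv0-r)+.5)*S).round().astype(int); cv2.polylines(im,[q],True,(0,0,255),1)
            row.append(im)
        out.append(np.hstack(row))
    if len(out)>2 : out=[np.hstack(out[i:i+1]) for i in range(len(out))]
    cv2.imwrite(fn,np.vstack(out))
E
python3 - <<'E'
from ov import *
overlay([rings(.565,.425,RB),rings(.447,.0348,RA)],"pics/ov2.png")
overlay([bx(.07,.05,.03,.5349,-.4069,-.291),bx(.044,.033,.02,.4555,-.3056,-.118)],"pics/ov3.png")
E
```

```text
(no output)
```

View pics/ov2.png

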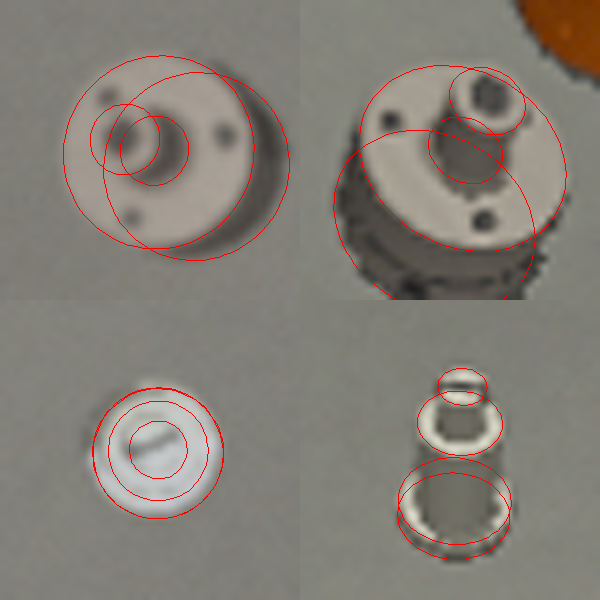

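View pics/ov3.png

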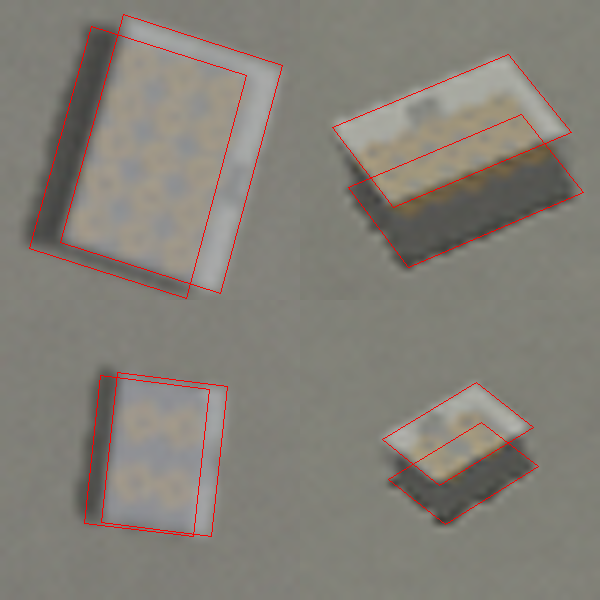

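```bash
cat > plan.py <<'E'
from h import *
def plan(wps):
    s=sense(); p=s["tcp_pos"]; M=R.from_rotvec(s["ee_rot"]); m=M.as_matrix()
    yaw=np.degrees(np.arctan2(m[1,1],m[0,1])); print("t",s["time_s"],"tcp",p.round(4),"yaw",yaw.round(2),"tilt x",m[:,0].round(3),"q",s["joint_pos"].round(2),"w",s["grip_width"].round(4),"F",s["ft_force"].round(1))
    for x,y,z,a in wps:
        a=np.radians(a); c,sn=np.cos(a),np.sin(a)
        T=np.array([[0,c,sn],[0,sn,-c],[-1,0,0.]])
        d=m.T@(np.array([x,y,z])-p)*1000; rv=(M.inv()*R.from_matrix(T)).as_rotvec()
        print((x,y,z,round(np.degrees(a),1)),"d",d.round(1).tolist(),"r",rv.round(4).tolist())
E
python3 - <<'E'
from plan import *
plan([(.55,.3,.2,73.3),(.65,0,.2,73.3),(.535,-.407,.15,73.3),(.55,.3,.2,73.3-180),(.65,0,.2,-106.7),(.535,-.407,.15,-106.7)])
E
```

```text
Traceback (most recent call last):
  File "plan.py", line 4, in plan
    yaw=np.degrees(np.arctan2(m[1,1],m[0,1])); print("t",s["time_s"],"tcp",p.round(4),"yaw",yaw.round(2),"tilt x",m[:,0].round(3),"q",s["joint_pos"].round(2),"w",s["grip_width"].round(4),"F",s["ft_force"].round(1))
                                                                                                                                                                  ^^^^^^^^^^^^^^^^^^^^^
AttributeError: 'float' object has no attribute 'round'
```

```bash
sed -i 's/s\["grip_width"\].round(4)/round(s["grip_width"],4)/' plan.py
python3 - <<'E'
from plan import *
plan([(.55,.3,.2,73.3),(.65,0,.2,73.3),(.535,-.407,.15,73.3),(.55,.3,.2,73.3-180),(.65,0,.2,-106.7),(.535,-.407,.15,-106.7)])
E
```

```text
t 1.4 tcp [0.1662 0.6542 0.2406] yaw -104.25 tilt x [ 0. -0. -1.] q [ 1.61  0.36  0.01  0.   -1.22 -0.29] w 0.088 F [ 0.4 -0.7 -1.4]
(0.55, 0.3, 0.2, np.float64(73.3)) d [40.6, 248.8, -459.1] r [-3.0988, 0.0001, -0.0001]
(0.65, 0, 0.2, np.float64(73.3)) d [40.6, 514.9, -629.9] r [-3.0988, 0.0001, -0.0001]
(0.535, -0.407, 0.15, np.float64(73.3)) d [90.7, 937.7, -618.6] r [-3.0988, 0.0001, -0.0001]
(0.55, 0.3, 0.2, np.float64(-106.7)) d [40.6, 248.8, -459.1] r [0.0427, -0.0001, -0.0001]
(0.65, 0, 0.2, np.float64(-106.7)) d [40.6, 514.9, -629.9] r [0.0427, -0.0001, -0.0001]
(0.535, -0.407, 0.15, np.float64(-106.7)) d [90.7, 937.7, -618.6] r [0.0427, -0.0001, -0.0001]
```

Emit:
send_rows(
  moves=[
    {"delta_pos": [40, 200, -300], "rotation": [0.0427, 0, 0], "grip": -1},
    {"delta_pos": [40, 200, -350], "rotation": [0.0427, 0, 0], "grip": -1},
    {"delta_pos": [40, 249, -459], "rotation": [0.0427, 0, 0], "grip": -1},
    {"delta_pos": [40, 249, -459], "rotation": [0.0427, 0, 0], "grip": -1},
    {"delta_pos": [40, 249, -459], "rotation": [0.0427, 0, 0], "grip": -1},
    {"delta_pos": [40, 249, -459], "rotation": [0.0427, 0, 0], "grip": -1},
    {"delta_pos": [40, 249, -459], "rotation": [0.0427, 0, 0], "grip": -1},
    {"delta_pos": [40, 249, -459], "rotation": [0.0427, 0, 0], "grip": -1},
  ],
)

```text
time_s: 2.4
tcp_pos: [0.5333, 0.3145, 0.2024]
ee_rot: [-2.065, 0.302, 2.064]
ft_force: [1.1, 1.4, 0.6]
grip_width: 0.0874
```

Run:
```python
from plan import *
plan([(.65,0,.2,-106.7),(.535,-.407,.15,-106.7),(.535,-.407,.019,-106.7)])
```

```text
t 2.4 tcp [0.5333 0.3145 0.2024] yaw -106.68 tilt x [ 0.001  0.    -1.   ] q [ 0.85  0.29 -0.17  0.   -1.1   0.43] w 0.0874 F [1.1 1.4 0.6]
(0.65, 0, 0.2, np.float64(-106.7)) d [2.4, 267.7, -202.1] r [0.0003, -0.0004, 0.0007]
(0.535, -0.407, 0.15, np.float64(-106.7)) d [52.1, 690.6, -208.7] r [0.0003, -0.0004, 0.0007]
(0.535, -0.407, 0.019, np.float64(-106.7)) d [183.1, 690.7, -208.7] r [0.0003, -0.0004, 0.0007]
```

Emit:
send_rows(
  moves=[
    {"delta_pos": [2, 268, -202], "rotation": [0, 0, 0], "grip": -1},
    {"delta_pos": [2, 268, -202], "rotation": [0, 0, 0], "grip": -1},
    {"delta_pos": [2, 268, -202], "rotation": [0, 0, 0], "grip": -1},
    {"delta_pos": [2, 268, -202], "rotation": [0, 0, 0], "grip": -1},
    {"delta_pos": [2, 268, -202], "rotation": [0, 0, 0], "grip": -1},
    {"delta_pos": [52, 690, -208], "rotation": [0, 0, 0], "grip": -1},
    {"delta_pos": [52, 690, -208], "rotation": [0, 0, 0], "grip": -1},
    {"delta_pos": [52, 690, -208], "rotation": [0, 0, 0], "grip": -1},
  ],
)

```text
time_s: 3.4
tcp_pos: [0.5957, -0.1596, 0.1792]
ee_rot: [-2.066, 0.302, 2.064]
ft_force: [1.6, -0.8, 0.2]
grip_width: 0.0879
```

Run:
```python
from plan import *
plan([(.535,-.407,.12,-106.7),(.535,-.407,.06,-106.7),(.535,-.407,.019,-106.7)])
```

```text
t 3.4 tcp [ 0.5957 -0.1596  0.1792] yaw -106.67 tilt x [ 0.001  0.    -1.   ] q [ 0.05  0.31 -0.21 -0.   -1.05  1.23] w 0.0879 F [ 1.6 -0.8  0.2]
(0.535, -0.407, 0.12, np.float64(-106.7)) d [59.0, 254.5, -12.8] r [0.0005, -0.0008, 0.0006]
(0.535, -0.407, 0.06, np.float64(-106.7)) d [119.0, 254.5, -12.8] r [0.0005, -0.0008, 0.0006]
(0.535, -0.407, 0.019, np.float64(-106.7)) d [160.0, 254.5, -12.7] r [0.0005, -0.0008, 0.0006]
```

Emit:
send_rows(
  moves=[
    {"delta_pos": [59, 254, -13], "rotation": [0, 0, 0], "grip": -1},
    {"delta_pos": [59, 254, -13], "rotation": [0, 0, 0], "grip": -1},
    {"delta_pos": [59, 254, -13], "rotation": [0, 0, 0], "grip": -1},
    {"delta_pos": [59, 254, -13], "rotation": [0, 0, 0], "grip": -1},
    {"delta_pos": [59, 254, -13], "rotation": [0, 0, 0], "grip": -1},
    {"delta_pos": [59, 254.5, -12.8], "rotation": [0, 0, 0], "grip": -1},
    {"delta_pos": [59, 254.5, -12.8], "rotation": [0, 0, 0], "grip": -1},
    {"delta_pos": [59, 254.5, -12.8], "rotation": [0, 0, 0], "grip": -1},
  ],
)

```text
time_s: 4.4
tcp_pos: [0.5359, -0.4058, 0.1208]
ee_rot: [-2.068, 0.3, 2.064]
ft_force: [-0.5, -0.8, 0.6]
grip_width: 0.0878
```

Run:
```python
from plan import *
plan([(.535,-.407,.04,-106.7),(.535,-.407,.019,-106.7)])
for n in ("scene","top"):
    c=read_camera(n); u,v=proj(c,[[.535,-.407,.04]])[0].astype(int); r=50
    im=c["image"][max(v-r,0):v+r,max(u-r,0):u+r,::-1]; cv2.imwrite(f"pics/a_{n}.png",cv2.resize(im,(400,400)))
cv2.imwrite("pics/a.png",np.hstack([cv2.imread("pics/a_top.png"),cv2.imread("pics/a_scene.png")]))
```

```text
t 4.4 tcp [ 0.5359 -0.4058  0.1208] yaw -106.56 tilt x [ 0.002  0.    -1.   ] q [-0.36  0.44 -0.14 -0.   -0.98  1.64] w 0.0878 F [-0.5 -0.8  0.6]
(0.535, -0.407, 0.04, np.float64(-106.7)) d [80.8, 1.5, 0.7] r [0.0024, -0.0019, 0.0006]
(0.535, -0.407, 0.019, np.float64(-106.7)) d [101.8, 1.5, 0.7] r [0.0024, -0.0019, 0.0006]
```

View pics/a.png

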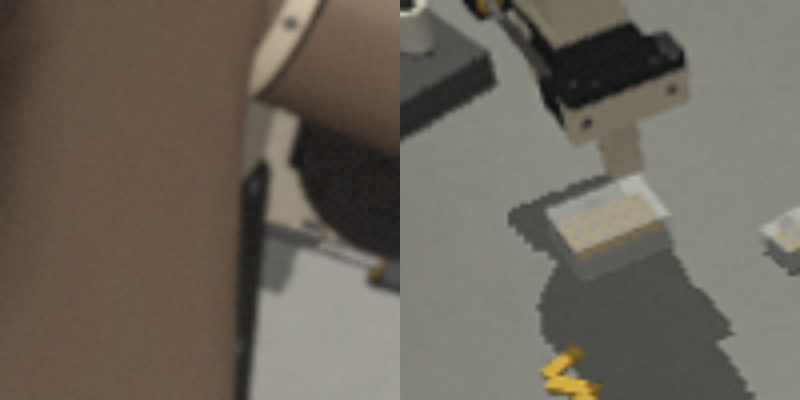

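Emit:
send_rows(
  moves=[
    {"delta_pos": [40, 1.5, 0.7], "rotation": [0.0024, -0.0019, 0], "grip": -1},
    {"delta_pos": [80, 1.5, 0.7], "rotation": [0.0024, -0.0019, 0], "grip": -1},
    {"delta_pos": [102, 1.5, 0.7], "rotation": [0.0024, -0.0019, 0], "grip": -1},
    {"delta_pos": [102, 1.5, 0.7], "rotation": [0.0024, -0.0019, 0], "grip": -1},
    {"delta_pos": [102, 1.5, 0.7], "rotation": [0.0024, -0.0019, 0], "grip": -1},
  ],
  grip_force=15,
)

```text
time_s: 5.12
tcp_pos: [0.5356, -0.4072, 0.0198]
ee_rot: [-2.066, 0.302, 2.064]
ft_force: [0.5, -0.7, 1.2]
grip_width: 0.0874
```

Run:
```python
from plan import *
plan([(.535,-.407,.019,-106.7)])
c=read_camera("scene"); cv2.imwrite("pics/b.png",cv2.resize(c["image"][120:230,120:270,::-1],None,fx=4,fy=4))
```

```text
t 5.125 tcp [ 0.5356 -0.4072  0.0198] yaw -106.67 tilt x [ 0.001  0.    -1.   ] q [-0.36  0.55 -0.23 -0.   -0.79  1.64] w 0.0874 F [ 0.5 -0.7  1.2]
(0.535, -0.407, 0.019, np.float64(-106.7)) d [0.8, -0.0, 0.6] r [0.0005, -0.001, 0.0003]
```

View pics/b.png

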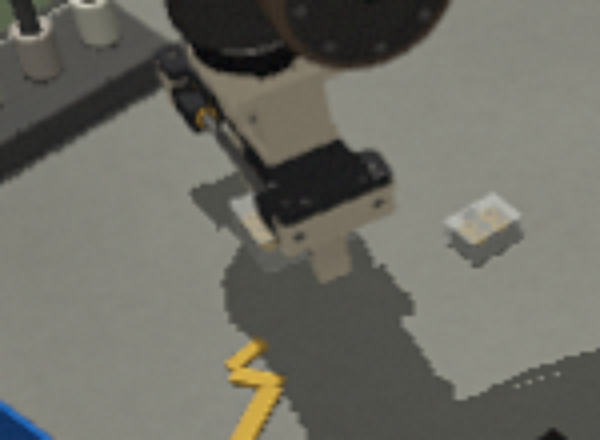

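Gripper straddles the case (near finger at display 330,265). Close.

Emit:
send_rows(
  moves=[
    {"delta_pos": [0, 0, 0], "rotation": [0, 0, 0], "grip": 0.6},
    {"delta_pos": [0, 0, 0], "rotation": [0, 0, 0], "grip": 0.6},
    {"delta_pos": [0, 0, 0], "rotation": [0, 0, 0], "grip": 0.6},
    {"delta_pos": [0, 0, 0], "rotation": [0, 0, 0], "grip": 0.6},
    {"delta_pos": [0, 0, 0], "rotation": [0, 0, 0], "grip": 0.6},
    {"delta_pos": [0, 0, 0], "rotation": [0, 0, 0], "grip": 0.6},
  ],
  grip_force=15,
)

```text
time_s: 5.92
tcp_pos: [0.5357, -0.4074, 0.0201]
ee_rot: [-2.067, 0.303, 2.064]
ft_force: [-1.2, 0.0, 1.1]
grip_width: 0.0501
```

Run:
```python
from plan import *
plan([(.535,-.407,.12,-106.7),(.62,-.25,.13,-106.7),(.6545,.1412,.13,-102.5),(.6545,.1412,.06,-102.5),(.6545,.1412,.0275,-102.5)])
```

```text
t 5.925 tcp [ 0.5357 -0.4074  0.0201] yaw -106.68 tilt x [ 0.002 -0.    -1.   ] q [-0.36  0.55 -0.23 -0.   -0.79  1.64] w 0.0501 F [-1.2  0.   1.1]
(0.535, -0.407, 0.12, np.float64(-106.7)) d [-99.9, -0.2, 0.6] r [0.0004, -0.0015, 0.0002]
(0.62, -0.25, 0.13, np.float64(-106.7)) d [-109.8, -175.0, -35.8] r [0.0004, -0.0015, 0.0002]
(0.6545, 0.1412, 0.13, np.float64(-102.5)) d [-109.8, -559.6, 43.4] r [-0.0729, -0.0015, 0.0001]
(0.6545, 0.1412, 0.06, np.float64(-102.5)) d [-39.8, -559.6, 43.5] r [-0.0729, -0.0015, 0.0001]
(0.6545, 0.1412, 0.0275, np.float64(-102.5)) d [-7.3, -559.6, 43.6] r [-0.0729, -0.0015, 0.0001]
```

Emit:
send_rows(
  moves=[
    {"delta_pos": [-60, 0, 0], "rotation": [0, 0, 0], "grip": 0.6},
    {"delta_pos": [-110, 0, 0], "rotation": [0, 0, 0], "grip": 0.6},
    {"delta_pos": [-110, -55, -12], "rotation": [0, 0, 0], "grip": 0.6},
    {"delta_pos": [-110, -115, -24], "rotation": [0, 0, 0], "grip": 0.6},
    {"delta_pos": [-110, -175, -36], "rotation": [0, 0, 0], "grip": 0.6},
    {"delta_pos": [-110, -230, -26], "rotation": [-0.03, 0, 0], "grip": 0.6},
    {"delta_pos": [-110, -285, -14], "rotation": [-0.05, 0, 0], "grip": 0.6},
    {"delta_pos": [-110, -340, -2], "rotation": [-0.073, 0, 0], "grip": 0.6},
  ],
)

```text
time_s: 6.92
tcp_pos: [0.6346, -0.0803, 0.1296]
ee_rot: [-2.107, 0.23, 2.106]
ft_force: [0.3, 0.8, -1.6]
grip_width: 0.0497
```

Run:
```python
from plan import *
plan([(.6545,.1412,.13,-102.5),(.6545,.1412,.06,-102.5),(.6545,.1412,.0275,-102.5)])
```

```text
t 6.925 tcp [ 0.6346 -0.0803  0.1296] yaw -102.46 tilt x [ 0.001 -0.    -1.   ] q [ 0.18  0.39 -0.21  0.   -0.97  1.17] w 0.0497 F [ 0.3  0.8 -1.6]
(0.6545, 0.1412, 0.13, np.float64(-102.5)) d [-0.4, -220.6, 28.3] r [0.0007, -0.0006, 0.0]
(0.6545, 0.1412, 0.06, np.float64(-102.5)) d [69.6, -220.6, 28.4] r [0.0007, -0.0006, 0.0]
(0.6545, 0.1412, 0.0275, np.float64(-102.5)) d [102.1, -220.6, 28.4] r [0.0007, -0.0006, 0.0]
```

Emit:
send_rows(
  moves=[
    {"delta_pos": [0, -55, 7], "rotation": [0, 0, 0], "grip": 0.6},
    {"delta_pos": [0, -110, 14], "rotation": [0, 0, 0], "grip": 0.6},
    {"delta_pos": [0, -165, 21], "rotation": [0, 0, 0], "grip": 0.6},
    {"delta_pos": [0, -220.6, 28.4], "rotation": [0, 0, 0], "grip": 0.6},
    {"delta_pos": [0, -220.6, 28.4], "rotation": [0, 0, 0], "grip": 0.6},
    {"delta_pos": [40, -220.6, 28.4], "rotation": [0, 0, 0], "grip": 0.6},
    {"delta_pos": [80, -220.6, 28.4], "rotation": [0, 0, 0], "grip": 0.6},
    {"delta_pos": [80, -220.6, 28.4], "rotation": [0, 0, 0], "grip": 0.6},
  ],
)

```text
time_s: 7.92
tcp_pos: [0.6517, 0.1395, 0.046]
ee_rot: [-2.101, 0.235, 2.114]
ft_force: [-0.4, -0.4, -1.7]
grip_width: 0.0499
```

Run:
```python
from plan import *
plan([(.6545,.1412,.0275,-102.5)])
for n in ("scene","top"):
    c=read_camera(n); u,v=proj(c,[[.6545,.1412,.04]])[0].astype(int); r=40
    im=c["image"][max(v-r,0):v+r,max(u-r,0):u+r,::-1]; cv2.imwrite(f"pics/a_{n}.png",cv2.resize(im,(400,400)))
cv2.imwrite("pics/a2.png",np.hstack([cv2.imread("pics/a_top.png"),cv2.imread("pics/a_scene.png")]))
```

```text
t 7.925 tcp [0.6517 0.1395 0.046 ] yaw -102.53 tilt x [-0.006 -0.003 -1.   ] q [ 0.5   0.52 -0.22 -0.   -0.84  0.85] w 0.0499 F [-0.4 -0.4 -1.7]
(0.6545, 0.1412, 0.0275, np.float64(-102.5)) d [18.5, -2.3, -2.5] r [-0.0005, 0.0056, -0.0044]
```

View pics/a2.png

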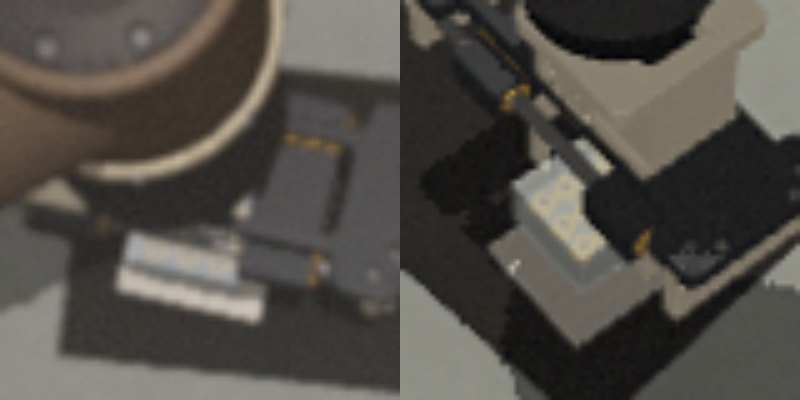

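Emit:
send_rows(
  moves=[
    {"delta_pos": [4, -2.3, -3.4], "rotation": [0, 0.0056, -0.0044], "grip": 0.6},
    {"delta_pos": [8, -2.3, -3.4], "rotation": [0, 0.0056, -0.0044], "grip": 0.6},
    {"delta_pos": [12, -2.3, -3.4], "rotation": [0, 0.0056, -0.0044], "grip": 0.6},
    {"delta_pos": [16, -2.3, -3.4], "rotation": [0, 0.0056, -0.0044], "grip": 0.6},
    {"delta_pos": [18, -2.3, -3.4], "rotation": [0, 0.0056, -0.0044], "grip": 0.6},
    {"delta_pos": [18.5, -2.3, -3.4], "rotation": [0, 0.0056, -0.0044], "grip": 0.6},
    {"delta_pos": [18.5, -2.3, -3.4], "rotation": [0, 0.0056, -0.0044], "grip": 0.6},
  ],
)

```text
time_s: 8.9
tcp_pos: [0.6588, 0.1423, 0.0317]
ee_rot: [-2.112, 0.226, 2.098]
ft_force: [0.2, -0.6, -2.0]
grip_width: 0.0498
```

Run:
```python
from plan import *
plan([(.6554,.1410,.027,-102.5)])
```

```text
t 8.9 tcp [0.6588 0.1423 0.0317] yaw -102.46 tilt x [ 0.007  0.002 -1.   ] q [ 0.5   0.54 -0.23  0.   -0.8   0.85] w 0.0498 F [ 0.2 -0.6 -2. ]
(0.6554, 0.141, 0.027, np.float64(-102.5)) d [4.7, 2.0, 3.0] r [0.0007, -0.0064, 0.0039]
```

Emit:
send_rows(
  moves=[
    {"delta_pos": [2, 1, 1.5], "rotation": [0, -0.003, 0.002], "grip": 0.6},
    {"delta_pos": [2, 1, 1.5], "rotation": [0, -0.003, 0.002], "grip": 0.6},
    {"delta_pos": [2, 1, 1.5], "rotation": [0, -0.003, 0.002], "grip": 0.6},
  ],
)

```text
time_s: 9.28
tcp_pos: [0.6571, 0.1417, 0.0298]
ee_rot: [-2.11, 0.228, 2.102]
ft_force: [0.0, 0.3, -1.2]
grip_width: 0.05
```

Run:
```python
from plan import *
plan([(.6554,.1410,.027,-102.5)])
read_camera("top")
plan([(.6554,.1410,.027,-102.5)])
```

```text
t 9.275 tcp [0.6571 0.1417 0.0298] yaw -102.46 tilt x [ 0.004  0.001 -1.   ] q [ 0.5   0.54 -0.23  0.   -0.8   0.85] w 0.05 F [ 0.   0.3 -1.2]
(0.6554, 0.141, 0.027, np.float64(-102.5)) d [2.8, 1.1, 1.5] r [0.0007, -0.0034, 0.0019]
t 9.325 tcp [0.6571 0.1417 0.0298] yaw -102.46 tilt x [ 0.004  0.001 -1.   ] q [ 0.5   0.54 -0.23  0.   -0.8   0.85] w 0.0499 F [ 0.5  1.1 -1.9]
(0.6554, 0.141, 0.027, np.float64(-102.5)) d [2.8, 1.1, 1.5] r [0.0007, -0.0034, 0.0019]
```

Emit:
send_rows(
  moves=[
    {"delta_pos": [1.4, 1.1, 1.5], "rotation": [0.0007, -0.0034, 0.0019], "grip": 0.6},
    {"delta_pos": [2.4, 1.1, 1.5], "rotation": [0.0007, -0.0034, 0.0019], "grip": 0.6},
    {"delta_pos": [2.4, 1.1, 1.5], "rotation": [0.0007, -0.0034, 0.0019], "grip": 0.6},
  ],
)

```text
time_s: 9.7
tcp_pos: [0.6554, 0.1409, 0.0273]
ee_rot: [-2.106, 0.231, 2.106]
ft_force: [-0.5, 0.9, -2.2]
grip_width: 0.0497
```

Run:
```python
from plan import *
plan([(.6554,.1410,.027,-102.5)])
for n in ("scene","top"):
    c=read_camera(n); u,v=proj(c,[[.6545,.1412,.04]])[0].astype(int); r=40
    im=c["image"][max(v-r,0):v+r,max(u-r,0):u+r,::-1]; cv2.imwrite(f"pics/a_{n}.png",cv2.resize(im,(400,400)))
cv2.imwrite("pics/a3.png",np.hstack([cv2.imread("pics/a_top.png"),cv2.imread("pics/a_scene.png")]))
```

```text
t 9.7 tcp [0.6554 0.1409 0.0273] yaw -102.5 tilt x [-0. -0. -1.] q [ 0.5   0.54 -0.23  0.   -0.8   0.85] w 0.0497 F [-0.5  0.9 -2.2]
(0.6554, 0.141, 0.027, np.float64(-102.5)) d [0.3, -0.1, 0.0] r [-0.0001, 0.0001, -0.0001]
```

View pics/a3.png

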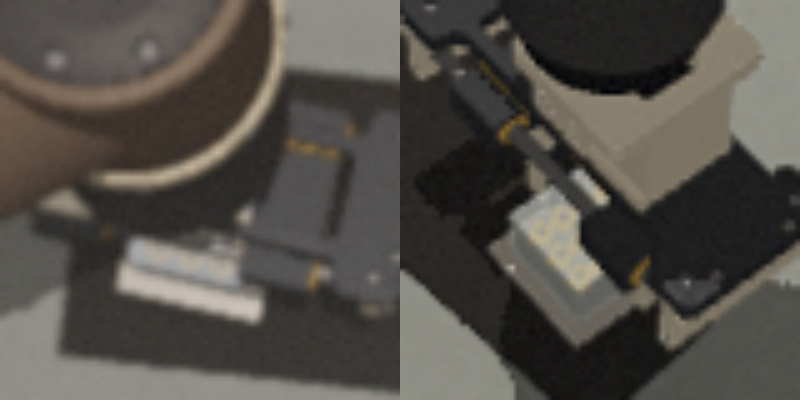

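Emit:
send_rows(
  moves=[
    {"delta_pos": [0.6, 0, 0], "rotation": [0, 0, 0], "grip": 0.6},
    {"delta_pos": [0.6, 0, 0], "rotation": [0, 0, 0], "grip": 0.6},
  ],
)

```text
time_s: 10.05
tcp_pos: [0.6555, 0.141, 0.0271]
ee_rot: [-2.106, 0.23, 2.106]
ft_force: [-0.2, -0.6, 2.0]
grip_width: 0.0502
```

Contact on the plate (force now +2 N). Open slowly-ish and rise.

Emit:
send_rows(
  moves=[
    {"delta_pos": [0, 0, 0], "rotation": [0, 0, 0], "grip": -0.4},
    {"delta_pos": [0, 0, 0], "rotation": [0, 0, 0], "grip": -0.6},
    {"delta_pos": [0, 0, 0], "rotation": [0, 0, 0], "grip": -0.8},
    {"delta_pos": [0, 0, 0], "rotation": [0, 0, 0], "grip": -0.8},
    {"delta_pos": [-40, 0, 0], "rotation": [0, 0, 0], "grip": -0.8},
    {"delta_pos": [-100, 0, 0], "rotation": [0, 0, 0], "grip": -0.8},
    {"delta_pos": [-100, 60, 0], "rotation": [0, 0, 0], "grip": -0.8},
    {"delta_pos": [-100, 120, 0], "rotation": [0, 0, 0], "grip": -0.8},
  ],
)

```text
time_s: 11.05
tcp_pos: [0.6295, 0.0233, 0.1281]
ee_rot: [-2.109, 0.228, 2.105]
ft_force: [0.3, -0.6, -0.2]
grip_width: 0.0789
```

Run:
```python
from plan import *
# small case yaw -6.78 deg -> jaw 83.2-180=-96.8
plan([(.62,-.15,.13,-96.8),(.4555,-.3056,.13,-96.8),(.4555,-.3056,.06,-96.8),(.4555,-.3056,.016,-96.8)])
```

```text
t 11.05 tcp [0.6295 0.0233 0.1281] yaw -102.4 tilt x [ 0.002  0.001 -1.   ] q [ 0.35  0.37 -0.24  0.   -0.96  1.01] w 0.0789 F [ 0.3 -0.6 -0.2]
(0.62, -0.15, 0.13, np.float64(-96.8)) d [-2.1, 171.3, -27.9] r [-0.0977, -0.002, 0.0011]
(0.4555, -0.3056, 0.13, np.float64(-96.8)) d [-2.5, 358.6, 99.4] r [-0.0977, -0.002, 0.0011]
(0.4555, -0.3056, 0.06, np.float64(-96.8)) d [67.5, 358.7, 99.5] r [-0.0977, -0.002, 0.0011]
(0.4555, -0.3056, 0.016, np.float64(-96.8)) d [111.5, 358.7, 99.6] r [-0.0977, -0.002, 0.0011]
```

Emit:
send_rows(
  moves=[
    {"delta_pos": [-2, 60, 0], "rotation": [-0.04, 0, 0], "grip": -0.5},
    {"delta_pos": [-2, 120, 0], "rotation": [-0.097, 0, 0], "grip": -0.5},
    {"delta_pos": [-2, 175, 10], "rotation": [-0.097, 0, 0], "grip": -0.5},
    {"delta_pos": [-2, 225, 30], "rotation": [-0.097, 0, 0], "grip": -0.5},
    {"delta_pos": [-2, 275, 55], "rotation": [-0.097, 0, 0], "grip": -0.5},
    {"delta_pos": [-2, 320, 80], "rotation": [-0.097, 0, 0], "grip": -0.5},
    {"delta_pos": [-2, 358, 99], "rotation": [-0.097, 0, 0], "grip": -0.5},
    {"delta_pos": [-2, 358, 99], "rotation": [-0.097, 0, 0], "grip": -0.5},
  ],
)

```text
time_s: 12.05
tcp_pos: [0.454, -0.3068, 0.1296]
ee_rot: [-2.16, 0.132, 2.156]
ft_force: [0.1, 0.1, 0.9]
grip_width: 0.0659
```

Run:
```python
from plan import *
plan([(.4555,-.3056,.06,-96.8),(.4555,-.3056,.016,-96.8)])
from ov import *
overlay([bx(.07,.05,.03,.6545,.1412,-.2177,.007)+bx(.084,.064,.004,.6545,.1412,-.2177,.003)],"pics/ov4.png",r=30,disp=400)
```

```text
t 12.05 tcp [ 0.454  -0.3068  0.1296] yaw -97.03 tilt x [ 0.002  0.001 -1.   ] q [-0.24  0.25 -0.42 -0.   -0.9   1.69] w 0.0659 F [0.1 0.1 0.9]
(0.4555, -0.3056, 0.06, np.float64(-96.8)) d [69.6, -1.3, -1.2] r [-0.0041, -0.0018, 0.0011]
(0.4555, -0.3056, 0.016, np.float64(-96.8)) d [113.6, -1.2, -1.1] r [-0.0041, -0.0018, 0.0011]
```

View pics/ov4.png

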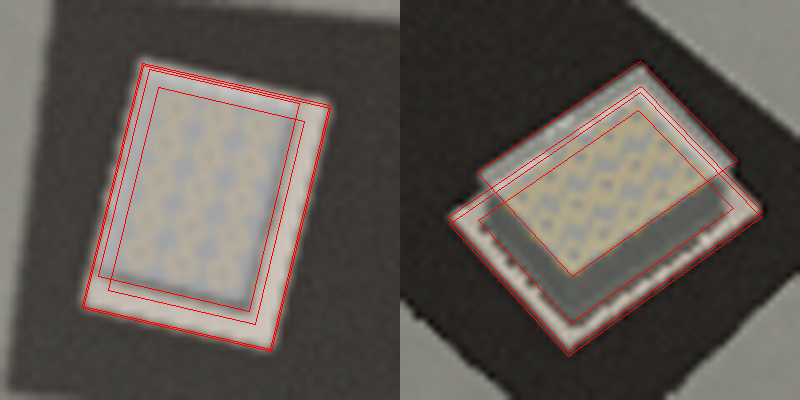

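Emit:
send_rows(
  moves=[
    {"delta_pos": [40, -1.3, -1.2], "rotation": [-0.004, -0.002, 0.001], "grip": -0.5},
    {"delta_pos": [80, -1.3, -1.2], "rotation": [-0.004, -0.002, 0.001], "grip": -0.5},
    {"delta_pos": [105, -1.3, -1.2], "rotation": [-0.004, -0.002, 0.001], "grip": -0.5},
    {"delta_pos": [113, -1.3, -1.2], "rotation": [-0.004, -0.002, 0.001], "grip": -0.5},
    {"delta_pos": [113, -1.3, -1.2], "rotation": [-0.004, -0.002, 0.001], "grip": -0.5},
  ],
)

```text
time_s: 12.78
tcp_pos: [0.4581, -0.3039, 0.0167]
ee_rot: [-2.162, 0.125, 2.162]
ft_force: [-0.4, 0.2, -0.2]
grip_width: 0.0659
```

Run:
```python
from plan import *
plan([(.4555,-.3056,.016,-96.8)])
c=read_camera("scene"); cv2.imwrite("pics/b2.png",cv2.resize(c["image"][120:230,160:310,::-1],None,fx=4,fy=4))
```

```text
t 12.775 tcp [ 0.4581 -0.3039  0.0167] yaw -96.62 tilt x [ 0. -0. -1.] q [-0.23  0.41 -0.52  0.   -0.64  1.68] w 0.0659 F [-0.4  0.2 -0.2]
(0.4555, -0.3056, 0.016, np.float64(-96.8)) d [0.7, 2.0, 2.4] r [0.0032, -0.0001, -0.0001]
```

View pics/b2.png

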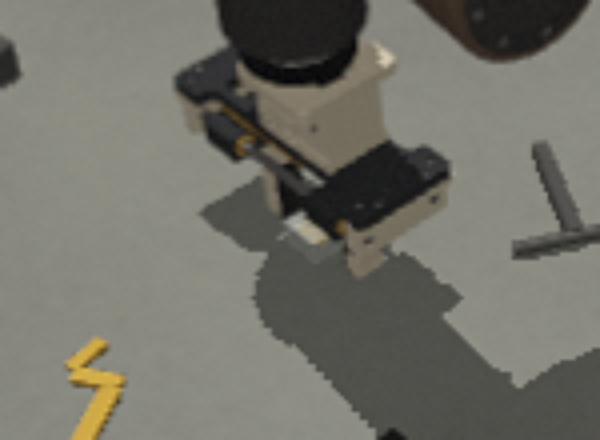

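The case lies between the two fingers (≈ 310,235 and fingers at 275,195 / 365,260). Recentre, then close.

Emit:
send_rows(
  moves=[
    {"delta_pos": [0.4, 2, 2.4], "rotation": [0.0032, 0, 0], "grip": -0.5},
    {"delta_pos": [0.4, 2, 2.4], "rotation": [0.0032, 0, 0], "grip": -0.5},
    {"delta_pos": [0.4, 2, 2.4], "rotation": [0.0032, 0, 0], "grip": 0.8},
    {"delta_pos": [0.4, 2, 2.4], "rotation": [0.0032, 0, 0], "grip": 0.8},
    {"delta_pos": [0.4, 2, 2.4], "rotation": [0.0032, 0, 0], "grip": 0.8},
    {"delta_pos": [0.4, 2, 2.4], "rotation": [0.0032, 0, 0], "grip": 0.8},
    {"delta_pos": [0.4, 2, 2.4], "rotation": [0.0032, 0, 0], "grip": 0.8},
    {"delta_pos": [0.4, 2, 2.4], "rotation": [0.0032, 0, 0], "grip": 0.8},
  ],
  grip_force=10,
)

```text
time_s: 13.82
tcp_pos: [0.4559, -0.3058, 0.0169]
ee_rot: [-2.162, 0.129, 2.159]
ft_force: [-0.3, 0.0, 0.2]
grip_width: 0.033
```

Run:
```python
from plan import *
plan([(.4555,-.3056,.12,-96.8),(.62,-.12,.13,-102.5),(.6545,.1412,.13,-102.5)])
```

```text
t 13.825 tcp [ 0.4559 -0.3058  0.0169] yaw -96.8 tilt x [ 0.001 -0.001 -1.   ] q [-0.23  0.4  -0.53  0.   -0.64  1.69] w 0.033 F [-0.3  0.   0.2]
(0.4555, -0.3056, 0.12, np.float64(-96.8)) d [-103.1, -0.1, 0.2] r [-0.0, -0.0013, -0.0004]
(0.62, -0.12, 0.13, np.float64(-102.5)) d [-113.0, -203.9, -141.1] r [0.0995, -0.0014, -0.0003]
(0.6545, 0.1412, 0.13, np.float64(-102.5)) d [-113.1, -467.4, -144.5] r [0.0995, -0.0014, -0.0003]
```

Emit:
send_rows(
  moves=[
    {"delta_pos": [-60, 0, 0], "rotation": [0, 0, 0], "grip": 0.8},
    {"delta_pos": [-113, 0, 0], "rotation": [0, 0, 0], "grip": 0.8},
    {"delta_pos": [-113, -45, -35], "rotation": [0.03, 0, 0], "grip": 0.8},
    {"delta_pos": [-113, -90, -70], "rotation": [0.06, 0, 0], "grip": 0.8},
    {"delta_pos": [-113, -135, -105], "rotation": [0.0995, 0, 0], "grip": 0.8},
    {"delta_pos": [-113, -185, -141], "rotation": [0.0995, 0, 0], "grip": 0.8},
    {"delta_pos": [-113, -235, -142], "rotation": [0.0995, 0, 0], "grip": 0.8},
    {"delta_pos": [-113, -285, -142], "rotation": [0.0995, 0, 0], "grip": 0.8},
  ],
)

```text
time_s: 14.82
tcp_pos: [0.6306, -0.0379, 0.1293]
ee_rot: [-2.107, 0.232, 2.106]
ft_force: [1.8, -0.3, -0.2]
grip_width: 0.0327
```

Run:
```python
from plan import *
plan([(.655,.1411,.13,-102.5),(.655,.1411,.06,-102.5)])
from ov import *
import sys
c=read_camera("top")
overlay([bx(.07,.05,.03,.6545,.1412,-.2177,.007)],"pics/ov5.png",r=25,disp=400)
```

```text
t 14.825 tcp [ 0.6306 -0.0379  0.1293] yaw -102.51 tilt x [ 0.    -0.001 -1.   ] q [ 0.25  0.38 -0.23  0.   -0.96  1.1 ] w 0.0327 F [ 1.8 -0.3 -0.2]
(0.655, 0.1411, 0.13, np.float64(-102.5)) d [-0.8, -180.1, 15.0] r [-0.0002, -0.0005, -0.0005]
(0.655, 0.1411, 0.06, np.float64(-102.5)) d [69.2, -180.1, 15.0] r [-0.0002, -0.0005, -0.0005]
```

View pics/ov5.png

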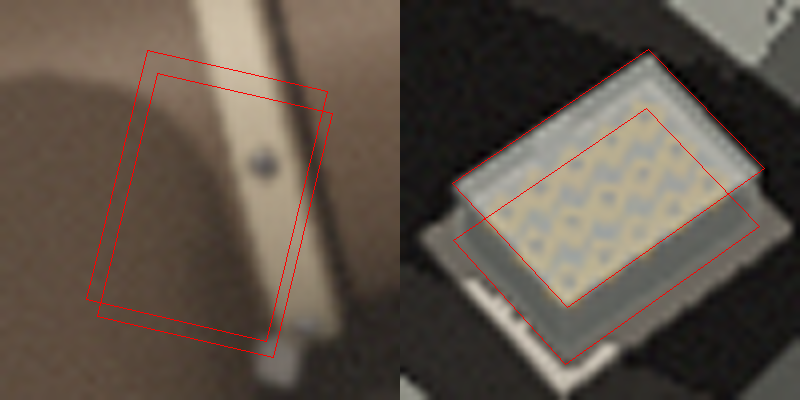

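Emit:
send_rows(
  moves=[
    {"delta_pos": [0, -60, 5], "rotation": [0, 0, 0], "grip": 0.8},
    {"delta_pos": [0, -120, 10], "rotation": [0, 0, 0], "grip": 0.8},
    {"delta_pos": [0, -165, 14], "rotation": [0, 0, 0], "grip": 0.8},
    {"delta_pos": [0, -180, 15], "rotation": [0, 0, 0], "grip": 0.8},
    {"delta_pos": [20, -180, 15], "rotation": [0, 0, 0], "grip": 0.8},
    {"delta_pos": [50, -180, 15], "rotation": [0, 0, 0], "grip": 0.8},
    {"delta_pos": [65, -180, 15], "rotation": [0, 0, 0], "grip": 0.8},
    {"delta_pos": [65, -180, 15], "rotation": [0, 0, 0], "grip": 0.8},
  ],
)

```text
time_s: 15.98
tcp_pos: [0.6538, 0.1406, 0.0635]
ee_rot: [-2.107, 0.23, 2.11]
ft_force: [0.7, 0.2, -0.2]
grip_width: 0.0329
```

Emit:
send_rows(
  moves=[
    {"delta_pos": [0, 0, 0], "rotation": [0, 0, 0], "grip": 0.8},
    {"delta_pos": [0, 0, 0], "rotation": [0, 0, 0], "grip": 0.8},
  ],
)

```text
time_s: 16.23
tcp_pos: [0.6544, 0.1406, 0.0645]
ee_rot: [-2.108, 0.23, 2.108]
ft_force: [-0.4, 0.2, -0.3]
grip_width: 0.0331
```

Run:
```python
from plan import *
plan([(.655,.1411,.0545,-102.5)])
```

```text
t 16.225 tcp [0.6544 0.1406 0.0645] yaw -102.38 tilt x [-0.    -0.001 -1.   ] q [ 0.5   0.5  -0.2   0.   -0.87  0.85] w 0.0331 F [-0.4  0.2 -0.3]
(0.655, 0.1411, 0.0545, np.float64(-102.5)) d [10.0, -0.6, -0.5] r [0.0022, -0.0002, -0.0011]
```

Emit:
send_rows(
  moves=[
    {"delta_pos": [4, -0.6, -0.5], "rotation": [0.0022, 0, -0.001], "grip": 0.8},
    {"delta_pos": [8, -0.6, -0.5], "rotation": [0.0022, 0, -0.001], "grip": 0.8},
    {"delta_pos": [9, -0.6, -0.5], "rotation": [0.0022, 0, -0.001], "grip": 0.8},
    {"delta_pos": [9, -0.6, -0.5], "rotation": [0.0022, 0, -0.001], "grip": 0.8},
    {"delta_pos": [9, -0.6, -0.5], "rotation": [0.0022, 0, -0.001], "grip": 0.8},
  ],
)

```text
time_s: 16.85
tcp_pos: [0.655, 0.1412, 0.0555]
ee_rot: [-2.106, 0.231, 2.106]
ft_force: [0.1, -0.1, -0.4]
grip_width: 0.033
```

Run:
```python
from plan import *
plan([(.655,.1411,.0542,-102.5)])
from ov import *
overlay([bx(.07,.05,.03,.6545,.1412,-.2177,.007)+bx(.044,.033,.02,.6545,.1412,-.2177,.038)],"pics/ov6.png",r=25,disp=400)
```

```text
t 16.85 tcp [0.655  0.1412 0.0555] yaw -102.5 tilt x [ 0. -0. -1.] q [ 0.5   0.51 -0.21  0.   -0.85  0.85] w 0.033 F [ 0.1 -0.1 -0.4]
(0.655, 0.1411, 0.0542, np.float64(-102.5)) d [1.3, 0.1, 0.0] r [-0.0, -0.0002, -0.0001]
```

View pics/ov6.png

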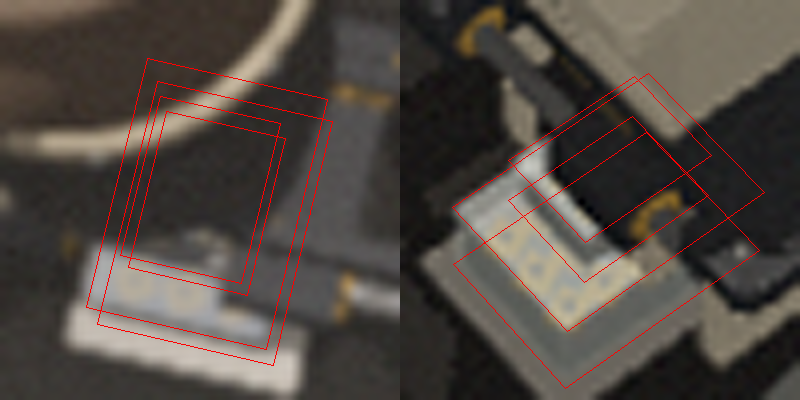

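Emit:
send_rows(
  moves=[
    {"delta_pos": [0.8, 0, 0], "rotation": [0, 0, 0], "grip": 0.8},
    {"delta_pos": [1.6, 0, 0], "rotation": [0, 0, 0], "grip": 0.8},
    {"delta_pos": [2, 0, 0], "rotation": [0, 0, 0], "grip": 0.8},
  ],
)

```text
time_s: 17.32
tcp_pos: [0.6551, 0.1412, 0.0539]
ee_rot: [-2.107, 0.231, 2.106]
ft_force: [-3.2, 0.7, 5.0]
grip_width: 0.033
```

Emit:
send_rows(
  moves=[
    {"delta_pos": [-0.1, 0, 0], "rotation": [0, 0, 0], "grip": 0.1},
    {"delta_pos": [0, 0, 0], "rotation": [0, 0, 0], "grip": 0},
    {"delta_pos": [0, 0, 0], "rotation": [0, 0, 0], "grip": -0.2},
    {"delta_pos": [0, 0, 0], "rotation": [0, 0, 0], "grip": -0.2},
    {"delta_pos": [-30, 0, 0], "rotation": [0, 0, 0], "grip": -0.2},
    {"delta_pos": [-80, 0, 0], "rotation": [0, 0, 0], "grip": -0.2},
    {"delta_pos": [-120, 0, 0], "rotation": [0, 0, 0], "grip": -0.2},
    {"delta_pos": [-120, 0, 60], "rotation": [0, 0, 0], "grip": -0.2},
  ],
)

```text
time_s: 18.32
tcp_pos: [0.6003, 0.155, 0.1773]
ee_rot: [-2.112, 0.228, 2.096]
ft_force: [-1.5, 1.7, -1.0]
grip_width: 0.0524
```

Run:
```python
from plan import *
# boring head, jaws ~ along y
plan([(.52,.28,.18,-90),(.565,.4255,.17,-90),(.565,.4255,.056,-90)])
```

```text
t 18.325 tcp [0.6003 0.155  0.1773] yaw -102.58 tilt x [ 0.008  0.003 -1.   ] q [ 0.57  0.31 -0.21  0.   -1.04  0.78] w 0.0524 F [-1.5  1.7 -1. ]
(0.52, 0.28, 0.18, np.float64(-90.0)) d [-3.0, -104.5, 105.6] r [-0.2196, -0.0073, 0.0034]
(0.565, 0.4255, 0.17, np.float64(-90.0)) d [7.7, -256.2, 93.4] r [-0.2196, -0.0073, 0.0034]
(0.565, 0.4255, 0.056, np.float64(-90.0)) d [121.7, -255.8, 94.2] r [-0.2196, -0.0073, 0.0034]
```

Emit:
send_rows(
  moves=[
    {"delta_pos": [-3, -35, 40], "rotation": [-0.1, -0.007, 0.003], "grip": -0.2},
    {"delta_pos": [-3, -80, 70], "rotation": [-0.22, -0.007, 0.003], "grip": -0.2},
    {"delta_pos": [-3, -130, 90], "rotation": [-0.22, -0.007, 0.003], "grip": -0.2},
    {"delta_pos": [0, -185, 93], "rotation": [-0.22, -0.007, 0.003], "grip": -0.2},
    {"delta_pos": [7, -235, 93.4], "rotation": [-0.22, -0.007, 0.003], "grip": -0.2},
    {"delta_pos": [7.7, -256, 93.4], "rotation": [-0.22, -0.007, 0.003], "grip": -0.2},
    {"delta_pos": [7.7, -256, 93.4], "rotation": [-0.22, -0.007, 0.003], "grip": -0.2},
  ],
  grip_force=40,
)

```text
time_s: 19.2
tcp_pos: [0.5647, 0.4266, 0.1688]
ee_rot: [2.22, 0.001, -2.221]
ft_force: [-0.7, 0.0, -0.6]
grip_width: 0.0525
```

Run:
```python
from plan import *
plan([(.565,.4255,.09,-90),(.565,.4255,.056,-90)])
from ov import *
overlay([bx(.07,.05,.03,.6545,.1412,-.2177,.007)+bx(.044,.033,.02,.6545,.1412,-.2177,.037)],"pics/ov7.png",r=25,disp=400)
overlay([rings(.565,.4255,RB)],"pics/ov8.png",r=40,disp=400)
cv2.imwrite("pics/ov7.png",np.vstack([cv2.imread("pics/ov7.png"),cv2.imread("pics/ov8.png")])[:600] if 0 else cv2.resize(np.vstack([cv2.imread("pics/ov7.png"),cv2.imread("pics/ov8.png")]),(600,600)))
```

```text
t 19.2 tcp [0.5647 0.4266 0.1688] yaw -89.9 tilt x [-0.    -0.001 -1.   ] q [ 0.92  0.46 -0.    0.   -1.11  0.65] w 0.0525 F [-0.7  0.  -0.6]
(0.565, 0.4255, 0.09, np.float64(-90.0)) d [78.8, 1.1, -0.3] r [0.0018, 0.0005, -0.0006]
(0.565, 0.4255, 0.056, np.float64(-90.0)) d [112.8, 1.0, -0.3] r [0.0018, 0.0005, -0.0006]
```

View pics/ov7.png

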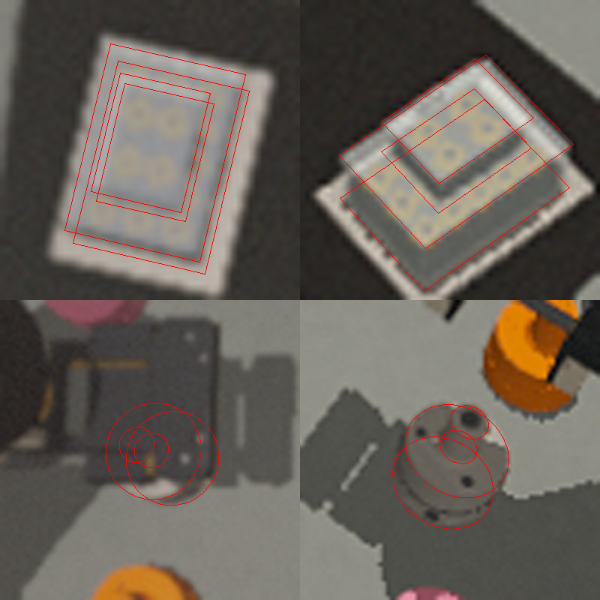

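Emit:
send_rows(
  moves=[
    {"delta_pos": [40, 1.1, -0.3], "rotation": [0, 0, 0], "grip": -0.2},
    {"delta_pos": [75, 1.1, -0.3], "rotation": [0, 0, 0], "grip": -0.2},
    {"delta_pos": [100, 1.1, -0.3], "rotation": [0, 0, 0], "grip": -0.2},
    {"delta_pos": [111.5, 1.1, -0.3], "rotation": [0, 0, 0], "grip": -0.2},
    {"delta_pos": [111.5, 1.1, -0.3], "rotation": [0, 0, 0], "grip": -0.2},
    {"delta_pos": [111.5, 1.1, -0.3], "rotation": [0, 0, 0], "grip": -0.2},
  ],
)

```text
time_s: 20.15
tcp_pos: [0.5659, 0.4238, 0.0603]
ee_rot: [-2.222, -0.002, 2.218]
ft_force: [0.8, -0.6, 0.7]
grip_width: 0.0526
```

Run:
```python
from plan import *
plan([(.565,.4255,.056,-90)])
c=read_camera("scene"); cv2.imwrite("pics/b3.png",cv2.resize(c["image"][290:400,390:530,::-1],None,fx=5,fy=5))
```

```text
t 20.15 tcp [0.5659 0.4238 0.0603] yaw -90.01 tilt x [ 0.002  0.002 -1.   ] q [ 0.92  0.55 -0.12  0.   -0.9   0.65] w 0.0526 F [ 0.8 -0.6  0.7]
(0.565, 0.4255, 0.056, np.float64(-90.0)) d [4.3, -1.7, 0.9] r [-0.0002, -0.0018, 0.0018]
```

View pics/b3.png

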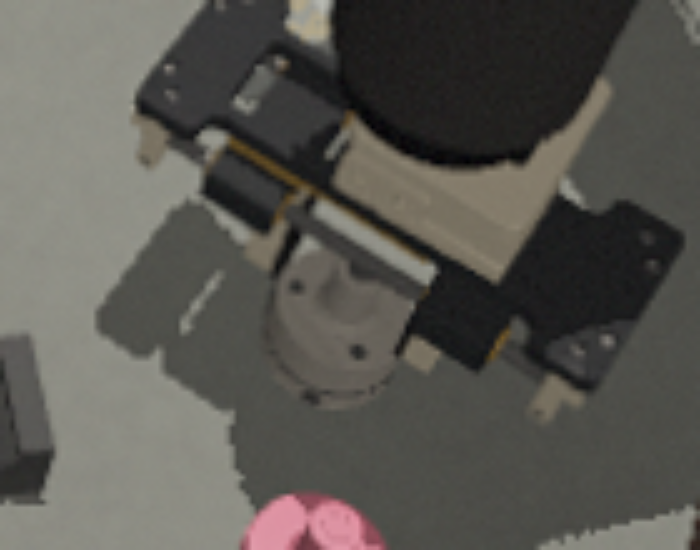

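Emit:
send_rows(
  moves=[
    {"delta_pos": [2.5, -1.7, 0.9], "rotation": [0, -0.0018, 0.0018], "grip": -0.2},
    {"delta_pos": [2.5, -1.7, 0.9], "rotation": [0, -0.0018, 0.0018], "grip": -0.2},
    {"delta_pos": [2.5, -1.7, 0.9], "rotation": [0, -0.0018, 0.0018], "grip": 1},
    {"delta_pos": [2.5, -1.7, 0.9], "rotation": [0, -0.0018, 0.0018], "grip": 1},
    {"delta_pos": [2.5, -1.7, 0.9], "rotation": [0, -0.0018, 0.0018], "grip": 1},
    {"delta_pos": [2.5, -1.7, 0.9], "rotation": [0, -0.0018, 0.0018], "grip": 1},
    {"delta_pos": [2.5, -1.7, 0.9], "rotation": [0, -0.0018, 0.0018], "grip": 1},
    {"delta_pos": [2.5, -1.7, 0.9], "rotation": [0, -0.0018, 0.0018], "grip": 1},
  ],
  grip_force=45,
)

```text
time_s: 21.2
tcp_pos: [0.5649, 0.4253, 0.0577]
ee_rot: [-2.221, 0.001, 2.222]
ft_force: [0.3, -2.4, -0.2]
grip_width: 0.0182
```

Run:
```python
from plan import *
plan([(.565,.4255,.17,-90),(.55,.28,.17,-90),(.6307,-.0975,.17,-90)])
```

```text
t 21.2 tcp [0.5649 0.4253 0.0577] yaw -90.02 tilt x [-0. -0. -1.] q [ 0.92  0.56 -0.11 -0.   -0.9   0.65] w 0.0182 F [ 0.3 -2.4 -0.2]
(0.565, 0.4255, 0.17, np.float64(-90.0)) d [-112.3, -0.2, -0.1] r [-0.0003, 0.0003, -0.0003]
(0.55, 0.28, 0.17, np.float64(-90.0)) d [-112.3, 145.3, 14.9] r [-0.0003, 0.0003, -0.0003]
(0.6307, -0.0975, 0.17, np.float64(-90.0)) d [-112.2, 522.8, -65.9] r [-0.0003, 0.0003, -0.0003]
```

Emit:
send_rows(
  moves=[
    {"delta_pos": [0, 0, 0], "rotation": [0, 0, 0], "grip": 1},
    {"delta_pos": [-10, 0, 0], "rotation": [0, 0, 0], "grip": 1},
    {"delta_pos": [-30, 0, 0], "rotation": [0, 0, 0], "grip": 1},
    {"delta_pos": [-30, 0, 0], "rotation": [0, 0, 0], "grip": 1},
    {"delta_pos": [-30, 0, 0], "rotation": [0, 0, 0], "grip": 1},
  ],
)

```text
time_s: 21.82
tcp_pos: [0.5648, 0.4253, 0.088]
ee_rot: [-2.221, 0.0, 2.221]
ft_force: [1.0, 0.4, -6.0]
grip_width: 0.0184
```

Run:
```python
from plan import *
plan([(.565,.4255,.17,-90),(.55,.28,.17,-90),(.6307,-.0975,.17,-90)])
c=read_camera("scene"); cv2.imwrite("pics/b4.png",cv2.resize(c["image"][270:400,390:530,::-1],None,fx=4,fy=4))
```

```text
t 21.825 tcp [0.5648 0.4253 0.088 ] yaw -90.03 tilt x [-0.  0. -1.] q [ 0.92  0.53 -0.09 -0.   -0.96  0.65] w 0.0184 F [ 1.   0.4 -6. ]
(0.565, 0.4255, 0.17, np.float64(-90.0)) d [-82.0, -0.2, -0.2] r [-0.0005, 0.0003, 0.0004]
(0.55, 0.28, 0.17, np.float64(-90.0)) d [-82.1, 145.3, 14.7] r [-0.0005, 0.0003, 0.0004]
(0.6307, -0.0975, 0.17, np.float64(-90.0)) d [-82.2, 522.8, -66.2] r [-0.0005, 0.0003, 0.0004]
```

View pics/b4.png

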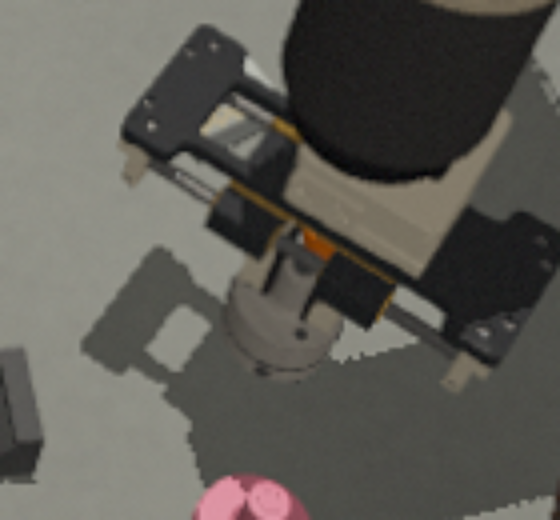

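Emit:
send_rows(
  moves=[
    {"delta_pos": [-50, 0, 0], "rotation": [0, 0, 0], "grip": 1},
    {"delta_pos": [-82, 30, 0], "rotation": [0, 0, 0], "grip": 1},
    {"delta_pos": [-82, 80, 5], "rotation": [0, 0, 0], "grip": 1},
    {"delta_pos": [-82, 130, 10], "rotation": [0, 0, 0], "grip": 1},
    {"delta_pos": [-82, 180, 5], "rotation": [0, 0, 0], "grip": 1},
    {"delta_pos": [-82, 230, 0], "rotation": [0, 0, 0], "grip": 1},
    {"delta_pos": [-82, 280, -10], "rotation": [0, 0, 0], "grip": 1},
    {"delta_pos": [-82, 330, -20], "rotation": [0, 0, 0], "grip": 1},
  ],
)

```text
time_s: 22.88
tcp_pos: [0.5842, 0.0935, 0.1693]
ee_rot: [2.22, -0.001, -2.223]
ft_force: [2.1, -0.3, -4.4]
grip_width: 0.0183
```

Run:
```python
from plan import *
plan([(.6307,-.0975,.17,-90),(.6307,-.0975,.08,-90)])
```

```text
t 22.875 tcp [0.5842 0.0935 0.1693] yaw -90.01 tilt x [-0.001 -0.    -1.   ] q [ 0.49  0.28 -0.27 -0.   -1.02  1.08] w 0.0183 F [ 2.1 -0.3 -4.4]
(0.6307, -0.0975, 0.17, np.float64(-90.0)) d [-0.7, 191.0, -46.5] r [-0.0002, 0.0012, -0.0004]
(0.6307, -0.0975, 0.08, np.float64(-90.0)) d [89.3, 190.9, -46.6] r [-0.0002, 0.0012, -0.0004]
```

Emit:
send_rows(
  moves=[
    {"delta_pos": [0, 55, -14], "rotation": [0, 0, 0], "grip": 1},
    {"delta_pos": [0, 110, -28], "rotation": [0, 0, 0], "grip": 1},
    {"delta_pos": [0, 160, -40], "rotation": [0, 0, 0], "grip": 1},
    {"delta_pos": [0, 191, -46.5], "rotation": [0, 0.001, 0], "grip": 1},
    {"delta_pos": [10, 191, -46.5], "rotation": [0, 0.001, 0], "grip": 1},
    {"delta_pos": [50, 191, -46.5], "rotation": [0, 0.001, 0], "grip": 1},
    {"delta_pos": [85, 191, -46.5], "rotation": [0, 0.001, 0], "grip": 1},
    {"delta_pos": [85, 191, -46.5], "rotation": [0, 0.001, 0], "grip": 1},
  ],
)

```text
time_s: 23.88
tcp_pos: [0.6277, -0.0971, 0.0808]
ee_rot: [2.213, -0.001, -2.23]
ft_force: [-0.2, 0.5, -4.6]
grip_width: 0.0182
```

Emit:
send_rows(
  moves=[
    {"delta_pos": [0, 0, 0], "rotation": [0, 0, 0], "grip": 1},
    {"delta_pos": [0, 0, 0], "rotation": [0, 0, 0], "grip": 1},
  ],
)

```text
time_s: 24.12
tcp_pos: [0.6284, -0.0967, 0.0822]
ee_rot: [2.215, -0.0, -2.227]
ft_force: [-0.2, -0.7, -5.2]
grip_width: 0.018
```

Run:
```python
from plan import *
plan([(.6307,-.0975,.0655,-90)])
p=sense()["tcp_pos"]
from ov import *
overlay([rings(p[0],p[1],RB,p[2]-.0577)+rings(.6307,-.0975,[(.036,.007)])],"pics/ov9.png",r=30,disp=400)
```

```text
t 24.125 tcp [ 0.6284 -0.0967  0.0822] yaw -89.99 tilt x [-0.006 -0.001 -1.   ] q [ 0.15  0.43 -0.26 -0.   -0.88  1.42] w 0.018 F [-0.2 -0.7 -5.2]
(0.6307, -0.0975, 0.0655, np.float64(-90.0)) d [16.7, 0.8, -2.4] r [0.0002, 0.0057, -0.0006]
```

View pics/ov9.png

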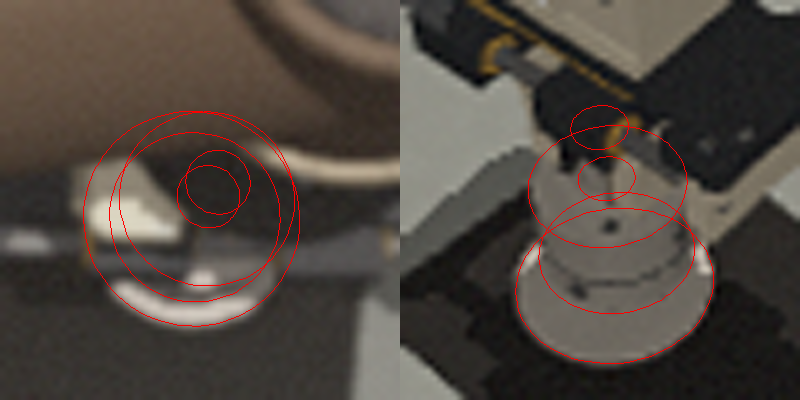

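Emit:
send_rows(
  moves=[
    {"delta_pos": [5, 0.8, -2.4], "rotation": [0, 0.0057, 0], "grip": 1},
    {"delta_pos": [10, 0.8, -2.4], "rotation": [0, 0.0057, 0], "grip": 1},
    {"delta_pos": [14, 0.8, -2.4], "rotation": [0, 0.0057, 0], "grip": 1},
    {"delta_pos": [14, 0.8, -2.4], "rotation": [0, 0.0057, 0], "grip": 1},
    {"delta_pos": [14, 0.8, -2.4], "rotation": [0, 0.0057, 0], "grip": 1},
  ],
)

```text
time_s: 24.85
tcp_pos: [0.6308, -0.0977, 0.0681]
ee_rot: [2.221, -0.001, -2.221]
ft_force: [0.2, -0.5, -3.9]
grip_width: 0.0184
```

Run:
```python
from plan import *
plan([(.6307,-.0975,.0647,-90)])
```

```text
t 24.85 tcp [ 0.6308 -0.0977  0.0681] yaw -90.0 tilt x [ 0.    -0.001 -1.   ] q [ 0.15  0.45 -0.28  0.   -0.84  1.42] w 0.0184 F [ 0.2 -0.5 -3.9]
(0.6307, -0.0975, 0.0647, np.float64(-90.0)) d [3.4, -0.2, 0.1] r [0.0, -0.0002, -0.0006]
```

Emit:
send_rows(
  moves=[
    {"delta_pos": [1, -0.2, 0.1], "rotation": [0, 0, 0], "grip": 1},
    {"delta_pos": [2, -0.2, 0.1], "rotation": [0, 0, 0], "grip": 1},
    {"delta_pos": [3, -0.2, 0.1], "rotation": [0, 0, 0], "grip": 1},
    {"delta_pos": [3.3, -0.2, 0.1], "rotation": [0, 0, 0], "grip": 1},
    {"delta_pos": [3.3, -0.2, 0.1], "rotation": [0, 0, 0], "grip": 1},
  ],
)

```text
time_s: 25.48
tcp_pos: [0.6307, -0.0975, 0.0648]
ee_rot: [2.221, -0.001, -2.221]
ft_force: [-0.4, 0.6, -5.7]
grip_width: 0.0179
```

Emit:
send_rows(
  moves=[
    {"delta_pos": [0.5, 0, 0], "rotation": [0, 0, 0], "grip": 1},
    {"delta_pos": [0.5, 0, 0], "rotation": [0, 0, 0], "grip": 1},
  ],
)

```text
time_s: 25.72
tcp_pos: [0.6308, -0.0976, 0.0647]
ee_rot: [2.222, -0.001, -2.22]
ft_force: [-0.9, -0.4, -0.6]
grip_width: 0.0182
```

Contact just made. Release and rise.

Emit:
send_rows(
  moves=[
    {"delta_pos": [0.1, 0, 0], "rotation": [0, 0, 0], "grip": 0.3},
    {"delta_pos": [0.1, 0, 0], "rotation": [0, 0, 0], "grip": 0.2},
    {"delta_pos": [0, 0, 0], "rotation": [0, 0, 0], "grip": 0},
    {"delta_pos": [0, 0, 0], "rotation": [0, 0, 0], "grip": 0},
    {"delta_pos": [-30, 0, 0], "rotation": [0, 0, 0], "grip": 0},
    {"delta_pos": [-80, 0, 0], "rotation": [0, 0, 0], "grip": 0},
    {"delta_pos": [-90, -40, 40], "rotation": [0, 0, 0], "grip": 0},
    {"delta_pos": [-90, -80, 80], "rotation": [0, 0, 0], "grip": 0},
  ],
  grip_force=20,
)

```text
time_s: 26.72
tcp_pos: [0.5507, -0.0169, 0.1557]
ee_rot: [-2.224, 0.001, 2.218]
ft_force: [1.1, 1.6, -0.0]
grip_width: 0.0437
```

Run:
```python
from plan import *
plan([(.447,.0348,.14,-175.7),(.447,.0348,.028,-175.7),(.447,.0348,.14,4.3)])
from ov import *
overlay([rings(.6308,-.0976,RB,.007)+rings(.6307,-.0975,[(.036,.007)])],"pics/ov10.png",r=30,disp=400)
```

```text
t 26.725 tcp [ 0.5507 -0.0169  0.1557] yaw -90.06 tilt x [ 0.003 -0.    -1.   ] q [ 0.33  0.23 -0.38  0.   -0.96  1.24] w 0.0437 F [ 1.1  1.6 -0. ]
(0.447, 0.0348, 0.14, np.float64(-175.7)) d [15.3, -51.6, 103.8] r [1.4946, -0.0026, 0.0022]
(0.447, 0.0348, 0.028, np.float64(-175.7)) d [127.3, -51.6, 104.2] r [1.4946, -0.0026, 0.0022]
(0.447, 0.0348, 0.14, np.float64(4.3)) d [15.3, -51.6, 103.8] r [-1.647, -0.0023, -0.0026]
```

View pics/ov10.png

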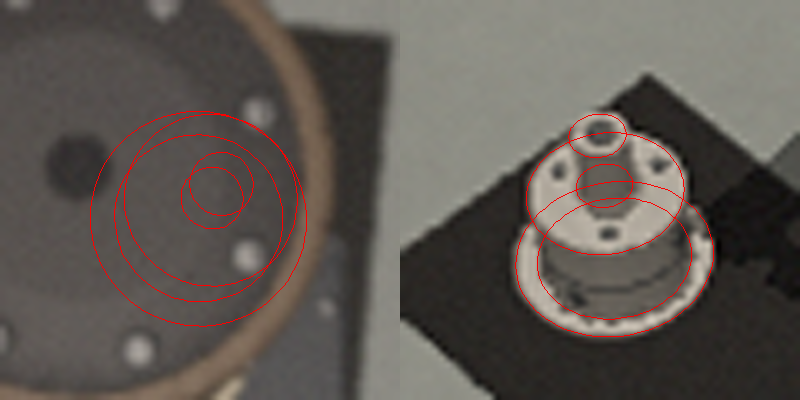

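Emit:
send_rows(
  moves=[
    {"delta_pos": [0, -10, 15], "rotation": [0.18, 0, 0], "grip": -0.1},
    {"delta_pos": [0, -20, 30], "rotation": [0.36, 0, 0], "grip": -0.1},
    {"delta_pos": [0, -30, 45], "rotation": [0.54, 0, 0], "grip": -0.1},
    {"delta_pos": [0, -40, 60], "rotation": [0.72, 0, 0], "grip": -0.1},
    {"delta_pos": [0, -45, 75], "rotation": [0.9, 0, 0], "grip": -0.1},
    {"delta_pos": [0, -51, 90], "rotation": [1.08, 0, 0], "grip": -0.1},
    {"delta_pos": [0, -51.6, 103.8], "rotation": [1.26, 0, 0], "grip": -0.1},
    {"delta_pos": [0, -51.6, 103.8], "rotation": [1.44, 0, 0], "grip": -0.1},
  ],
)

```text
time_s: 27.82
tcp_pos: [0.4431, 0.036, 0.1555]
ee_rot: [-1.303, 1.145, 1.302]
ft_force: [-0.2, 0.4, 0.1]
grip_width: 0.0483
```

Emit:
send_rows(
  moves=[
    {"delta_pos": [0, 0, 0], "rotation": [0.06, 0, 0], "grip": -0.1},
    {"delta_pos": [0, 0, 0], "rotation": [0.06, 0, 0], "grip": -0.1},
  ],
)

```text
time_s: 28.08
tcp_pos: [0.4434, 0.036, 0.1557]
ee_rot: [-1.26, 1.174, 1.259]
ft_force: [0.2, -0.3, 0.4]
grip_width: 0.0484
```

Run:
```python
from plan import *
plan([(.447,.0348,.14,-175.7),(.447,.0348,.029,-175.7)])
c=read_camera("scene"); cv2.imwrite("pics/b5.png",cv2.resize(c["image"][150:270,270:410,::-1],None,fx=4,fy=4))
```

```text
t 28.075 tcp [0.4434 0.036  0.1557] yaw -176.08 tilt x [ 0.001  0.001 -1.   ] q [ 0.53  0.05 -0.6   0.   -0.92 -0.46] w 0.0484 F [ 0.2 -0.3  0.4]
(0.447, 0.0348, 0.14, np.float64(-175.7)) d [15.7, -3.5, -1.5] r [-0.0066, 0.0007, 0.0016]
(0.447, 0.0348, 0.029, np.float64(-175.7)) d [126.7, -3.3, -1.6] r [-0.0066, 0.0007, 0.0016]
```

View pics/b5.png

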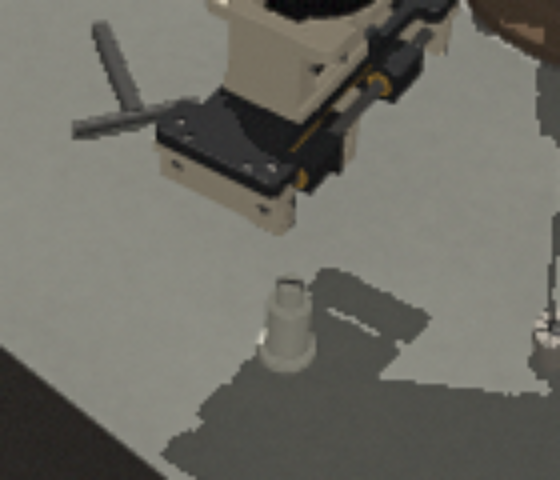

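Emit:
send_rows(
  moves=[
    {"delta_pos": [30, -3.4, -1.5], "rotation": [-0.0066, 0, 0], "grip": -0.1},
    {"delta_pos": [60, -3.4, -1.5], "rotation": [-0.0066, 0, 0], "grip": -0.1},
    {"delta_pos": [80, -3.4, -1.5], "rotation": [-0.0066, 0, 0], "grip": -0.1},
    {"delta_pos": [80, -3.4, -1.5], "rotation": [-0.0066, 0, 0], "grip": -0.1},
    {"delta_pos": [80, -3.4, -1.5], "rotation": [-0.0066, 0, 0], "grip": -0.1},
  ],
)

```text
time_s: 28.75
tcp_pos: [0.4475, 0.035, 0.0763]
ee_rot: [-1.266, 1.17, 1.264]
ft_force: [0.1, 0.1, 0.5]
grip_width: 0.0485
```

Run:
```python
from plan import *
plan([(.447,.0348,.029,-175.7)])
```

```text
t 28.75 tcp [0.4475 0.035  0.0763] yaw -175.6 tilt x [ 0.002  0.001 -1.   ] q [ 0.52  0.17 -0.69  0.   -0.71 -0.44] w 0.0485 F [0.1 0.1 0.5]
(0.447, 0.0348, 0.029, np.float64(-175.7)) d [47.3, 0.7, -0.2] r [0.0017, 0.0007, 0.0021]
```

Emit:
send_rows(
  moves=[
    {"delta_pos": [20, 0.6, -0.2], "rotation": [0, 0, 0.002], "grip": -0.1},
    {"delta_pos": [40, 0.6, -0.2], "rotation": [0, 0, 0.002], "grip": -0.1},
    {"delta_pos": [47, 0.6, -0.2], "rotation": [0, 0, 0.002], "grip": -0.1},
    {"delta_pos": [47, 0.6, -0.2], "rotation": [0, 0, 0.002], "grip": -0.1},
    {"delta_pos": [47, 0.6, -0.2], "rotation": [0, 0, 0.002], "grip": -0.1},
  ],
)

```text
time_s: 29.38
tcp_pos: [0.4477, 0.035, 0.0301]
ee_rot: [-1.265, 1.17, 1.265]
ft_force: [-0.3, -0.1, 1.1]
grip_width: 0.0481
```

Run:
```python
from plan import *
plan([(.447,.0348,.029,-175.7)])
```

```text
t 29.375 tcp [0.4477 0.035  0.0301] yaw -175.58 tilt x [ 0.001  0.001 -1.   ] q [ 0.52  0.25 -0.74 -0.   -0.58 -0.44] w 0.0481 F [-0.3 -0.1  1.1]
(0.447, 0.0348, 0.029, np.float64(-175.7)) d [1.1, 0.7, -0.2] r [0.002, 0.0012, 0.0014]
```

Emit:
send_rows(
  moves=[
    {"delta_pos": [0, 0.7, -0.2], "rotation": [0, 0.001, 0.001], "grip": 0.9},
    {"delta_pos": [0, 0.7, -0.2], "rotation": [0, 0.001, 0.001], "grip": 0.9},
    {"delta_pos": [0, 0.7, -0.2], "rotation": [0, 0.001, 0.001], "grip": 0.9},
    {"delta_pos": [0, 0.7, -0.2], "rotation": [0, 0.001, 0.001], "grip": 0.9},
    {"delta_pos": [0, 0.7, -0.2], "rotation": [0, 0.001, 0.001], "grip": 0.9},
    {"delta_pos": [0, 0.7, -0.2], "rotation": [0, 0.001, 0.001], "grip": 0.9},
  ],
  grip_force=20,
)

```text
time_s: 30.12
tcp_pos: [0.4473, 0.0349, 0.0304]
ee_rot: [-1.266, 1.171, 1.265]
ft_force: [-1.7, 0.4, 5.8]
grip_width: 0.0267
```

Run:
```python
from plan import *
plan([(.447,.0348,.13,-175.7),(.6427,.0219,.13,-185.7),(.6427,.0219,.05,-185.7)])
```

```text
t 30.125 tcp [0.4473 0.0349 0.0304] yaw -175.57 tilt x [ 0.001  0.    -1.   ] q [ 0.52  0.25 -0.74  0.   -0.58 -0.44] w 0.0267 F [-1.7  0.4  5.8]
(0.447, 0.0348, 0.13, np.float64(-175.7)) d [-99.6, 0.2, -0.1] r [0.0022, 0.0004, 0.001]
(0.6427, 0.0219, 0.13, np.float64(-185.7)) d [-99.4, -193.9, -28.0] r [0.1768, 0.0005, 0.0009]
(0.6427, 0.0219, 0.05, np.float64(-185.7)) d [-19.4, -193.9, -28.1] r [0.1768, 0.0005, 0.0009]
```

Emit:
send_rows(
  moves=[
    {"delta_pos": [-20, 0, 0], "rotation": [0, 0, 0], "grip": 0.9},
    {"delta_pos": [-60, 0, 0], "rotation": [0, 0, 0], "grip": 0.9},
    {"delta_pos": [-100, 0, 0], "rotation": [0, 0, 0], "grip": 0.9},
    {"delta_pos": [-100, -50, -7], "rotation": [0.05, 0, 0], "grip": 0.9},
    {"delta_pos": [-100, -100, -14], "rotation": [0.1, 0, 0], "grip": 0.9},
    {"delta_pos": [-100, -150, -21], "rotation": [0.15, 0, 0], "grip": 0.9},
    {"delta_pos": [-100, -194, -28], "rotation": [0.177, 0, 0], "grip": 0.9},
    {"delta_pos": [-100, -194, -28], "rotation": [0.177, 0, 0], "grip": 0.9},
  ],
)

```text
time_s: 31.12
tcp_pos: [0.6446, 0.0214, 0.1285]
ee_rot: [-1.134, 1.256, 1.135]
ft_force: [-1.7, 0.1, -2.1]
grip_width: 0.0271
```

Run:
```python
from plan import *
plan([(.6427,.0219,.05,-185.7)])
p=sense()["tcp_pos"]
from ov import *
overlay([rings(p[0],p[1],RA,p[2]-.0304)],"pics/ov11.png",r=40,disp=400)
```

```text
t 31.125 tcp [0.6446 0.0214 0.1285] yaw 174.19 tilt x [-0.001 -0.    -1.   ] q [ 0.34  0.4  -0.2  -0.   -0.97 -0.44] w 0.0271 F [-1.7  0.1 -2.1]
(0.6427, 0.0219, 0.05, np.float64(-185.7)) d [78.5, 1.9, 0.3] r [-0.0019, -0.0003, -0.0008]
```

View pics/ov11.png

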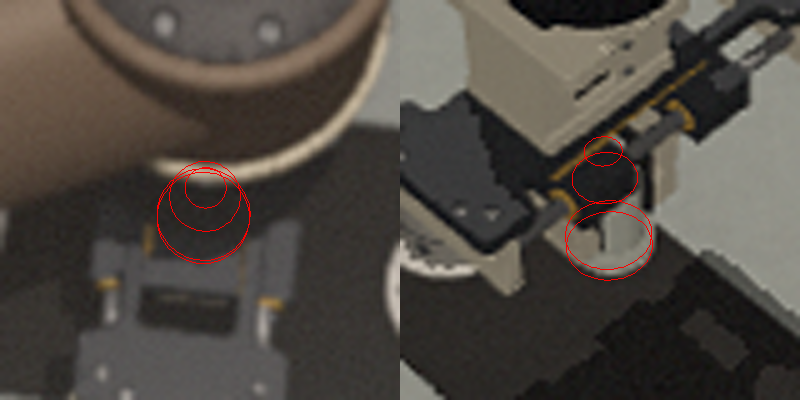

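Arbor held as predicted. Lower it: contact expected at TCP z ≈ 0.0334.

Emit:
send_rows(
  moves=[
    {"delta_pos": [20, 1.9, 0.3], "rotation": [-0.002, 0, 0], "grip": 0.9},
    {"delta_pos": [50, 1.9, 0.3], "rotation": [-0.002, 0, 0], "grip": 0.9},
    {"delta_pos": [80, 1.9, 0.3], "rotation": [-0.002, 0, 0], "grip": 0.9},
    {"delta_pos": [85, 1.9, 0.3], "rotation": [-0.002, 0, 0], "grip": 0.9},
    {"delta_pos": [85, 1.9, 0.3], "rotation": [-0.002, 0, 0], "grip": 0.9},
    {"delta_pos": [85, 1.9, 0.3], "rotation": [-0.002, 0, 0], "grip": 0.9},
  ],
)

```text
time_s: 31.98
tcp_pos: [0.6406, 0.0224, 0.0455]
ee_rot: [-1.136, 1.253, 1.137]
ft_force: [0.5, 0.0, -0.8]
grip_width: 0.0269
```

Run:
```python
from plan import *
plan([(.6427,.0219,.035,-185.7)])
```

```text
t 31.975 tcp [0.6406 0.0224 0.0455] yaw 174.38 tilt x [ 0.     0.001 -1.   ] q [ 0.34  0.48 -0.29 -0.   -0.8  -0.44] w 0.0269 F [ 0.5  0.  -0.8]
(0.6427, 0.0219, 0.035, np.float64(-185.7)) d [10.5, -2.1, -0.3] r [0.0014, 0.0005, 0.0002]
```

Emit:
send_rows(
  moves=[
    {"delta_pos": [4, -2.1, -0.3], "rotation": [0.001, 0, 0], "grip": 0.9},
    {"delta_pos": [8, -2.1, -0.3], "rotation": [0.001, 0, 0], "grip": 0.9},
    {"delta_pos": [10, -2.1, -0.3], "rotation": [0.001, 0, 0], "grip": 0.9},
    {"delta_pos": [10, -2.1, -0.3], "rotation": [0.001, 0, 0], "grip": 0.9},
    {"delta_pos": [10, -2.1, -0.3], "rotation": [0.001, 0, 0], "grip": 0.9},
  ],
)

```text
time_s: 32.6
tcp_pos: [0.6427, 0.0219, 0.0355]
ee_rot: [-1.136, 1.254, 1.136]
ft_force: [0.3, -0.2, -1.3]
grip_width: 0.027
```

Run:
```python
from plan import *
plan([(.6427,.0219,.0334,-185.7)])
p=sense()["tcp_pos"]
from ov import *
overlay([rings(p[0],p[1],RA,p[2]-.0304)],"pics/ov12.png",r=40,disp=400)
```

```text
t 32.6 tcp [0.6427 0.0219 0.0355] yaw 174.32 tilt x [ 0.  0. -1.] q [ 0.34  0.5  -0.29 -0.   -0.78 -0.44] w 0.027 F [ 0.3 -0.2 -1.3]
(0.6427, 0.0219, 0.0334, np.float64(-185.7)) d [2.1, -0.0, 0.0] r [0.0004, 0.0005, 0.0001]
```

View pics/ov12.png

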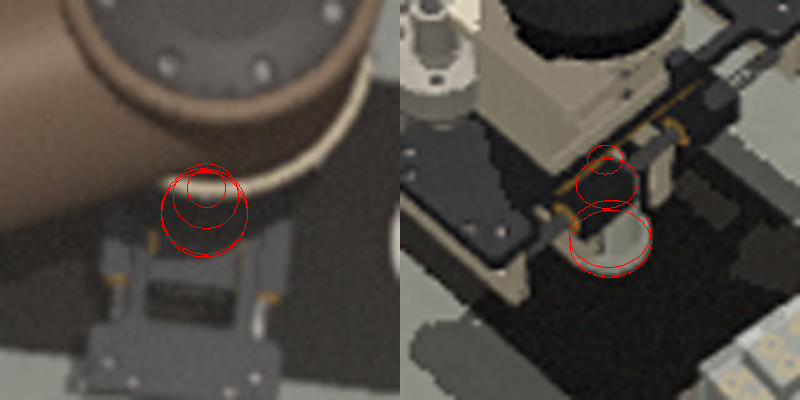

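Emit:
send_rows(
  moves=[
    {"delta_pos": [1, 0, 0], "rotation": [0, 0, 0], "grip": 0.9},
    {"delta_pos": [2, 0, 0], "rotation": [0, 0, 0], "grip": 0.9},
    {"delta_pos": [2.4, 0, 0], "rotation": [0, 0, 0], "grip": 0.9},
    {"delta_pos": [2.4, 0, 0], "rotation": [0, 0, 0], "grip": 0.9},
  ],
)

```text
time_s: 33.2
tcp_pos: [0.6428, 0.0219, 0.0335]
ee_rot: [-1.136, 1.254, 1.136]
ft_force: [-0.9, 0.3, 2.2]
grip_width: 0.0272
```

Emit:
send_rows(
  moves=[
    {"delta_pos": [0, 0, 0], "rotation": [0, 0, 0], "grip": 0.2},
    {"delta_pos": [0, 0, 0], "rotation": [0, 0, 0], "grip": 0},
    {"delta_pos": [0, 0, 0], "rotation": [0, 0, 0], "grip": -0.1},
    {"delta_pos": [0, 0, 0], "rotation": [0, 0, 0], "grip": -0.1},
    {"delta_pos": [-30, 0, 0], "rotation": [0, 0, 0], "grip": -0.1},
    {"delta_pos": [-80, 0, 0], "rotation": [0, 0, 0], "grip": -0.1},
    {"delta_pos": [-130, 0, 0], "rotation": [0, 0, 0], "grip": -0.1},
    {"delta_pos": [-160, 20, 0], "rotation": [0, 0, 0], "grip": -0.1},
  ],
)

```text
time_s: 34.2
tcp_pos: [0.6241, 0.0239, 0.1962]
ee_rot: [-1.137, 1.251, 1.134]
ft_force: [-0.1, 0.3, -0.1]
grip_width: 0.0482
```

Run:
```python
from plan import *
plan([(.42,.2,.25,-185.7),(.2,.62,.25,-140)])
```

```text
t 34.2 tcp [0.6241 0.0239 0.1962] yaw 174.32 tilt x [ 0.004  0.001 -1.   ] q [ 0.35  0.31 -0.17  0.   -1.09 -0.45] w 0.0482 F [-0.1  0.3 -0.1]
(0.42, 0.2, 0.25, np.float64(-185.7)) d [-54.4, 220.3, 155.1] r [0.0004, 0.0014, 0.0036]
(0.2, 0.62, 0.25, np.float64(-140.0)) d [-54.8, 480.8, 551.3] r [-0.7972, -0.0001, 0.004]
```

Move the arm away for an unobstructed check.

Emit:
send_rows(
  moves=[
    {"delta_pos": [-54, 60, 40], "rotation": [0, 0, 0], "grip": -0.1},
    {"delta_pos": [-54, 110, 80], "rotation": [0, 0, 0], "grip": -0.1},
    {"delta_pos": [-54, 160, 120], "rotation": [0, 0, 0], "grip": -0.1},
    {"delta_pos": [-54, 200, 155], "rotation": [0, 0, 0], "grip": -0.1},
    {"delta_pos": [-54, 240, 210], "rotation": [0, 0, 0], "grip": -0.1},
    {"delta_pos": [-54, 280, 270], "rotation": [0, 0, 0], "grip": -0.1},
    {"delta_pos": [-54, 310, 320], "rotation": [0, 0, 0], "grip": -0.1},
    {"delta_pos": [-54, 340, 370], "rotation": [0, 0, 0], "grip": -0.1},
  ],
)

```text
time_s: 35.2
tcp_pos: [0.331, 0.4062, 0.25]
ee_rot: [-1.137, 1.249, 1.134]
ft_force: [1.6, 0.5, -0.2]
grip_width: 0.0481
```

Run:
```python
from plan import *
plan([])
for n in ("scene","top"): cv2.imwrite(f"pics/f_{n}.png",read_camera(n)["image"][:,:,::-1])
from ov import *
overlay([bx(.07,.05,.03,.6545,.1412,-.2177,.007)+bx(.044,.033,.02,.6545,.1412,-.2177,.037),rings(.6308,-.0976,RB,.007)+rings(.6307,-.0975,[(.036,.007)]),rings(.6427,.0219,RA,.003)],"pics/ov13.png",r=28,disp=400)
im=cv2.imread("pics/ov13.png"); cv2.imwrite("pics/ov13a.png",im[:400]);cv2.imwrite("pics/ov13b.png",cv2.resize(im[400:],(600,600)))
```

```text
t 35.2 tcp [0.331  0.4062 0.25  ] yaw 174.35 tilt x [ 0.004  0.002 -1.   ] q [ 1.26  0.1  -0.31  0.   -1.16 -1.36] w 0.0481 F [ 1.6  0.5 -0.2]
```

View pics/f_top.png

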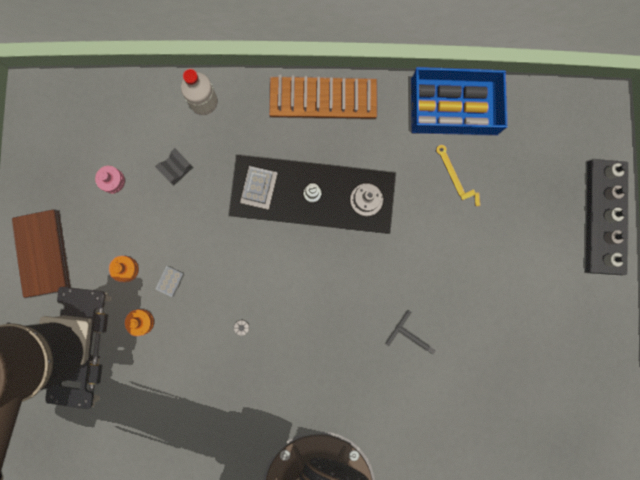

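View pics/ov13a.png

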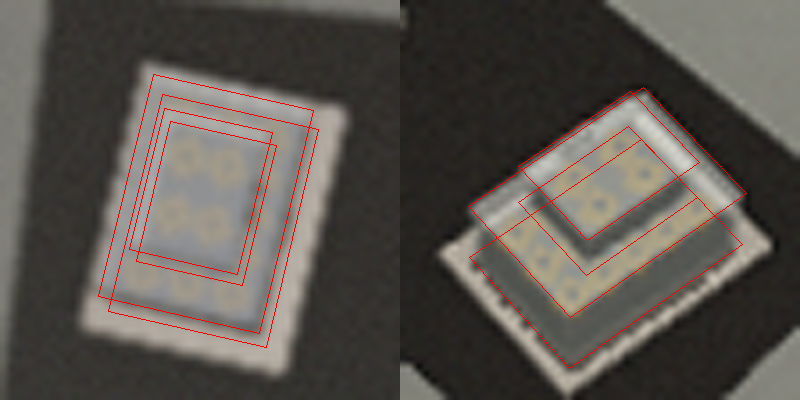

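View pics/ov13b.png

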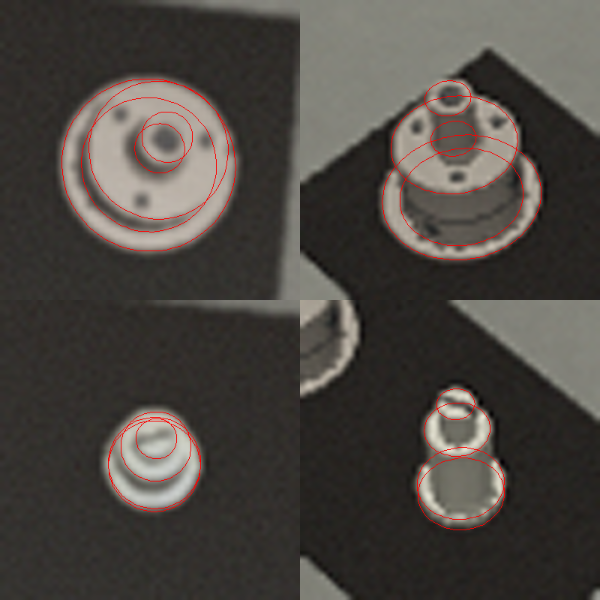

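```bash
python3 -c "
from workcell import *
print(close_job())"
```

```text
the job is handed in; nothing more can be done
None
```

The kit is laid out on the mat as asked, and I handed the job in at about 35 s of the 120 s allowed.

- **Large case:** centred on the rectangular plate and turned the same way as the plate.
- **Small case:** centred on the large case and squared up with it.
- **Boring head:** I moved the chrome one. It stands shank up, centred on the round plate.
- **Arbor:** stands flange down on the bare mat, midway between the plates.
- **Left alone:** the middle case and the orange and pink look-alikes, which show in their starting places.

**Last checks:** with the arm drawn clear, outlines of every placed part drawn at its target matched both cameras' pictures to about 1 mm. All parts were upright. The forces I read between moves stayed at a few newtons.

**Disagreements and uncertainty:**
- The two cameras disagree by about 2 mm in x. I split the difference, and placing each part relative to its plate or the mat mostly cancels it.
- The grip read 18 mm on the 20 mm shank and 27 mm on the 28 mm stem. I took this as pads giving under force, and neither part shifted in the pictures.

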